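# Chain a stirrup and a sample carrier under a spring balance

## Task

Ready the sample for weighing: hang the steel stirrup on the hook of the spring balance, then hang the blue bottle carrier by its hook in the link at the foot of the stirrup, so that both hang freely, one below the other. It is a delicate balance: ease each load onto it slowly and let go only once the balance carries it, so that the pointer never jumps down or springs back, never pull the pointer past the red end mark, and do not push or tug hard on the hooks and links. Keep the bottle upright and leave everything else on the bench where it stands.

Things in the scene. Friction and masses are not known exactly. Their poses are not given: they have to be found in the camera images.
- stand: Fixed column stand with a vertical spring balance. Origin on the bench below the balance's axis, z up. The balance's hook opens to the stand's own -x, where nothing is in the way; column (18 mm thick, 570 high) at x = +110, y = +55 mm. Base plate 190 x 170 x 16 mm, from x = -30 to +160 mm. The balance's clear tube (30 mm across, 36 at the clamps) starts 363 mm above the bench.
- scale (a joint): How far the balance's hook and red pointer are pulled down, in m: 0 unloaded (the pointer is a red ring round the clear tube), 0.005 for each newton (spring 200 N/m, 1.5 N s/m damping; the hook itself weighs 20 g); red end mark at 0.035, hard stops at 0 and 0.041. The hook cannot swing or turn.
- hook_seat (a point): Seat of the balance's hook (top of its wire at the lowest point), 325 mm above the bench when unloaded, moving down with the joint. Axes as the stand. 5 mm wire bent like a J in the stand's xz plane: inner width 14 mm, open tip on the -x side with its top 15 mm above the seat; the back, on the +x side, cranks in to the axis 21 to 30 mm above the seat.
- stirrup: First item: steel wire stirrup, 0.10 to 0.18 kg, 140 mm long, hanging on the keeper at the start. Origin at its hanging point, under the top bar of the upper link; z up. Upper link: closed oval of 4 mm wire in its yz plane (a hook passes through along x), inside 20 wide, 32 high. Below it a frame 48 mm wide in its xz plane, with a black grip on each upright; below that the foot link.
- stirrup_grip (a point): Centre of the stirrup's grip sleeve on the robot's side: 12 (x) x 10 (y) x 30 (z) mm, at x = -24, z = -66 mm in the stirrup (a like one at x = +24). Axes as the stirrup.
- foot_seat (a point): Seat in the foot link (top of its bottom wire), 134 mm below the stirrup's origin. The link is a closed oval of 4 mm wire in the stirrup's yz plane, inside 20 mm wide and 34 mm high above this point. Axes as the stirrup.
- keeper: Fixed small stand where the stirrup hangs at the start: wooden foot 120 x 90 x 12 mm, post at its own x = +85 mm, an arm of 6 mm wire ending in a hook, open upward, tip on the -x side 14 mm above the hook's seat. Origin on the bench below the seat, which is 190 mm high. The stirrup comes off by lifting it some 20 mm and drawing it to -x.
- carrier: Second item: blue wire carrier with a capped clear sample bottle fixed in it, 134 mm high, 0.12 to 0.40 kg (filling unknown), standing on the bench. Origin at the centre of its underside, z up. Round, 61 mm over its bail wires, which meet on the axis at 92 mm height; above them the hook. Handle to its -x.
- carrier_grip (a point): Centre of the carrier's black side handle: block 32 (x) x 12 (y) x 22 (z) mm, 66 mm to the carrier's -x, 42 mm above its underside. Axes as the carrier.
- carrier_seat (a point): Seat of the carrier's hook: under side of its arch, on the carrier's axis, 129 mm above its underside. 5 mm wire in the carrier's xz plane, an upturned J open below: inner width 14 mm, shank on the -x side, tip on the +x side ending 15 mm below the seat; some 18 mm free between tip and bail wires. Axes as the carrier.
- beaker: Empty glass beaker, 72 mm across, 90 mm high, a bystander. Origin at its underside.
- lamp: Unlit glass spirit lamp with brass cap, 72 mm across, 70 mm high, a bystander. Origin at its underside.
- bottle1: Loose capped sample bottle, 50 mm across, 75 mm high, a bystander. Origin at its underside.
- bottle2: The second loose sample bottle, as bottle1.
- slidebox: Small carton of slides, 80 x 45 x 30 mm, a bystander. Origin at its underside.
- dish: Covered culture dish, 91 mm across, 16 mm high, a bystander. Origin at its underside.
Not all that is in view belongs to the job. Of the things that look like the carrier, take the one that is nearest to the robot's base at the start. Leave any orange look-alike of the keeper alone.

How it is judged:
On the way, in this order (a step that is already met when the one before it is completed fails the run):
1. the stirrup hangs from the balance's hook, let go (distance between stirrup and hook_seat below 0.006 m and contact force between stirrup and stand above 0.4 N and contact force between stirrup and the fingers below 0.05 N and contact force between stirrup and keeper below 0.05 N), for 0.3 s.
2. the carrier's hook sits in the stirrup's foot link, let go (distance between carrier_seat and foot_seat below 0.007 m and contact force between carrier and stirrup above 0.7 N and contact force between carrier and the fingers below 0.05 N), for 0.3 s.
At the end, for the whole second after the job is handed in: Stirrup hanging in the balance's hook (within 6 mm of its seat), carrier hanging in the stirrup's foot link (seats within 7 mm), both weighing on the balance, carrier clear of the base plate and within 0.3 rad of upright, both slower than 60 mm/s (distance between stirrup and hook_seat below 0.006 m and distance between carrier_seat and foot_seat below 0.007 m and contact force between stirrup and stand above 1.2 N and contact force between carrier and stirrup above 0.7 N and contact force between carrier and stand below 0.05 N and height (world z) of carrier above 0.022 m and angle between carrier's own z axis and vertical below 0.3 rad and linear speed of each of carrier, stirrup below 0.06 m/s); the robot touches nothing.
It fails at once if the balance's pointer was pulled past the red end mark (35 mm) (value of joint scale above 0.035 m).
It fails at once if the pointer jumped (faster than 50 mm/s): a load was dropped, jerked or snatched on the balance (velocity of joint scale above 0.05 m/s or velocity of joint scale below -0.05 m/s).
It fails at once if the stirrup was forced against the balance, or the carrier against the stirrup (over 10 N) (contact force between stirrup and stand above 10 N or contact force between carrier and stirrup above 10 N).
It fails at once if the bottle was tipped by more than 0.6 rad (angle between carrier's own z axis and vertical above 0.6 rad).
It fails at once if a bystander was shifted by more than 20 mm (distance of any of beaker, lamp, bottle1, bottle2, slidebox, dish from where it was at the start of the episode above 0.02 m).
It also fails if it takes over 72 s, if anything falls off the work surface, if the arm or the gripper's body presses on something with over 40 N, if the wrist force passes 120 N, or if a joint passes its speed limit or range.

## Robot

A 6-joint arm with a two-finger parallel gripper is mounted at the origin on the work surface. World frame = base frame: x ahead of the robot, y to its left, z up, the work surface at z = 0. Lengths are in m, angles in rad, forces in N, time in s.
With the tool pointing down it reaches from about 0.275 to 0.825 m from the base axis. Payload 4.9 kg.
Tool frame: the origin (TCP) lies between the finger pads; the fingertips stand 22 mm ahead of it and the grasp point (between the pads) lies 3 mm ahead of it; z points along the fingers, y is the direction in which the jaws open and shut (so a half turn about z gives the same grasp; the last joint's range is limited). The gripper opens to 85 mm and grips with 20 to 120 N. Pads are 22 mm wide; open, the fingers measure 114 mm over their backs; the gripper's body (76 mm by 85 mm) begins 54 mm behind the grasp point. The pads swing forward as they close: fully open they stand 13 mm farther back than shut.
Start: joints at [1.155, 0.326, -0.193, 1.052, 0, 1.437], TCP at [0.153, 0.528, 0.23] pointing down, gripper open.
Joint ranges: [-2.65, 2.65], [-0.97, 1.79], [-1.3, 1.35], [-1.93, 2.1], [-1.47, 1.37], [-3.14, 3.14]. Speed limits (rad/s): [2.57, 2.57, 3.14, 3.14, 3.14, 3.14].

## Interface

Orientations are given as a rotation vector (axis times angle).
In Python, from plant import * gives the robot as it stands.
- The arm moves only by the shell command python3 -m crank 'ROWS' [OPENING] [FORCE]. ROWS is text: rows parted by semicolons, each of 4 numbers parted by spaces: the shift along the tool's x, y, z in cm, then the turn about the tool's z in degrees. In form: x y z spin; .... A call has 1 to 10 rows; each row is the pose to reach, as a shift and turn from the pose commanded when the call began, along the tool's axes at that moment; what a row does not reach only later rows make up. A row lasts 1/10 s, in which the tool goes at most 50 mm and 8.59 degrees, less where a joint would pass 70% of its speed; a pose out of reach is approached as far as the arm can. A call with a gripper value outside its range is refused whole. OPENING is the opening, from 0 (shut) to 1 (fully open), set as the call begins (- or left out, the last holds). The fingers move at their own pace and stop on an object; FORCE is the grip in N (left out, the last holds). Time passes only in rows, so rows that repeat a pose let the fingers close. It gives the time, the measured TCP pose, the force and the opening at its end, in the units of the state.
- read_state(): the state, without advancing time (a new reading comes with each control period).
- grab_frame(name): name is "scene" or "top" or "wrist"; returns (picture, depth): 480x640x3 uint8, blue, green, red; 480x640 float32, m along the optical axis (not along the pixel's ray), 0 where there is no reading.
- camera_model(name): a dict with "intrinsics" (3x3 intrinsics, pixels), "dist" ([k1, k2, p1, p2, k3] as OpenCV has them; the pictures are not rectified), "view" (4x4, takes a point from world to camera coordinates); the wrist camera has in their place "T_tool_cam" (4x4, takes a point from camera to tool coordinates, whose origin is the TCP and whose axes are the flange's). Camera axes: x right, y up, looking along -z (the intrinsics and any distortion apply to the point x, -y, -z); pixel columns grow to the right and rows downward; lengths in m; the calibration is good to about 2 mm. A picture is of the moment at which its call begins: read the wrist's pose just before it. camera_model takes no time and is no camera call.
- hand_in(): hands the job in, once; it reports no verdict.
The state is a dict: "clock": time; "qpos": joint angles; "joint_vel": joint speeds; "joint_torque": joint torques, N m; "eef_pos": TCP position; "tool_rot": TCP orientation; "ft_force": force on the tool from outside, world axes, zero at the start; "wrist_torque": the same for the moment, N m; "finger_gap": finger opening in m.
Only numpy, scipy, OpenCV 4.12 (cv2) and the standard library are available. Lean on these libraries where they do the work, as an engineer would, in place of code of your own. Each camera call takes 0.05 s, during which the arm holds its last target.

## Working session

There is one attempt and no reset: what is moved stays moved. The work goes in short steps, Python scripts to look and compute and a shell command to move; the robot and the scene stay as the last step left them, time stands still between calls to the robot, and variables do not carry over. Pictures are saved under pics/ and viewed, and the job is handed in when it is done.

```bash
ls; mkdir -p pics; cat > h.py <<'E'
from plant import *
import numpy as np, cv2
from scipy.spatial.transform import Rotation as R
def cam(name):
    return camera_model(name)
def ray(m,V,u,v):
    K=np.array(m['intrinsics']);d=np.array(m['dist'],float)
    p=cv2.undistortPoints(np.array([[[u,v]]],float),K,d)[0,0]
    dc=np.array([p[0],-p[1],-1.0])
    T=np.linalg.inv(V)
    return T[:3,3],T[:3,:3]@dc   # depth scale: point = o + depth*dir
def viewof(name,st=None):
    m=cam(name)
    if 'view' in m: return m,np.array(m['view'])
    T=np.eye(4);T[:3,:3]=R.from_rotvec(st['tool_rot']).as_matrix();T[:3,3]=st['eef_pos']
    return m,np.linalg.inv(T@np.array(m['T_tool_cam']))
def proj(m,V,P):
    P=np.atleast_2d(P);c=(V[:3,:3]@P.T).T+V[:3,3]
    q=c*np.array([1,-1,-1])
    return cv2.projectPoints(q,np.zeros(3),np.zeros(3),np.array(m['intrinsics']),np.array(m['dist'],float))[0][:,0]
def onplane(m,V,u,v,z):
    o,d=ray(m,V,u,v);return o+d*(z-o[2])/d[2]
def grab(name,tag):
    st=read_state();img,dep=grab_frame(name);m,V=viewof(name,st)
    cv2.imwrite(f'pics/{tag}.png',img);np.savez(f'pics/{tag}.npz',img=img,dep=dep,V=V,st=np.r_[st['eef_pos'],st['tool_rot']])
    return img,dep,m,V,st
def load(name,tag):
    z=np.load(f'pics/{tag}.npz');return z['img'],z['dep'],cam(name),z['V']
E
python3 - <<'E'
from h import *
for n in ['scene','top','wrist']:
    img,dep,m,V,st=grab(n,n+'0'); print(n,m['intrinsics'],m['dist'],np.linalg.inv(V).round(3).tolist())
print(read_state())
E
```

```text
pics
scene [[571.70862442   0.         314.59614037]
 [  0.         571.70862442 240.47603211]
 [  0.           0.           1.        ]] [-0.11845169  0.          0.          0.          0.        ] [[0.178, -0.542, 0.822, 1.614], [0.984, 0.081, -0.16, -0.224], [0.02, 0.837, 0.547, 0.954], [0.0, 0.0, 0.0, 1.0]]
top [[543.48691046   0.         316.27435262]
 [  0.         543.48691046 235.6081909 ]
 [  0.           0.           1.        ]] [-0.15795737  0.          0.          0.          0.        ] [[0.002, 0.993, -0.116, 0.31], [-1.0, 0.001, -0.011, 0.002], [-0.011, 0.116, 0.993, 1.54], [0.0, 0.0, 0.0, 1.0]]
wrist [[387.44072424   0.         323.48146181]
 [  0.         387.44072424 241.38521484]
 [  0.           0.           1.        ]] [-0.05888613  0.          0.          0.          0.        ] [[0.278, -0.914, -0.296, 0.077], [0.961, 0.263, 0.088, 0.55], [-0.002, -0.309, 0.951, 0.373], [0.0, 0.0, 0.0, 1.0]]
{'clock': 0.15, 'qpos': array([ 1.15481055e+00,  3.26766508e-01, -1.93325873e-01,  1.05200453e+00,
       -3.36152620e-05,  1.43660532e+00]), 'joint_vel': array([ 0.00037901, -0.00093045,  0.00361148,  0.00023894, -0.00178117,
       -0.00083286]), 'joint_torque': array([-9.22840991e-04, -4.43704748e+01,  2.62663883e+01,  1.04532426e-02,
       -2.91415936e-04, -8.88354190e-07]), 'eef_pos': array([0.15276238, 0.52791044, 0.22899635]), 'tool_rot': array([-4.41133882e-01, -3.11014228e+00,  1.98027893e-03]), 'ft_force': array([0.53932095, 0.20609957, 0.12641047]), 'wrist_torque': array([0.00390632, 0.01912845, 0.00824931]), 'finger_gap': 0.0854744075649429}
```

View pics/scene0.png

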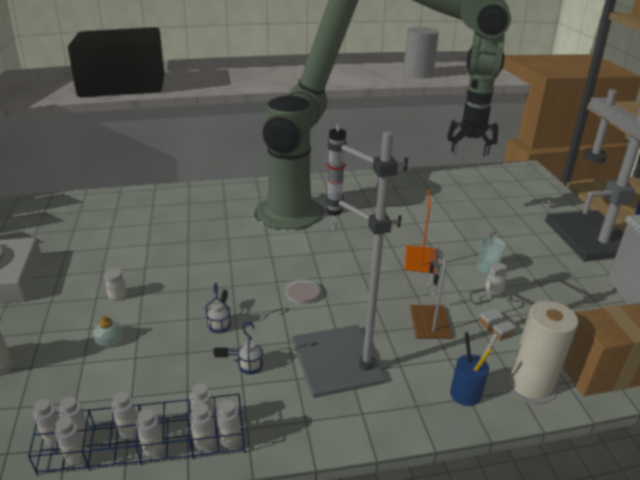

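View pics/top0.png

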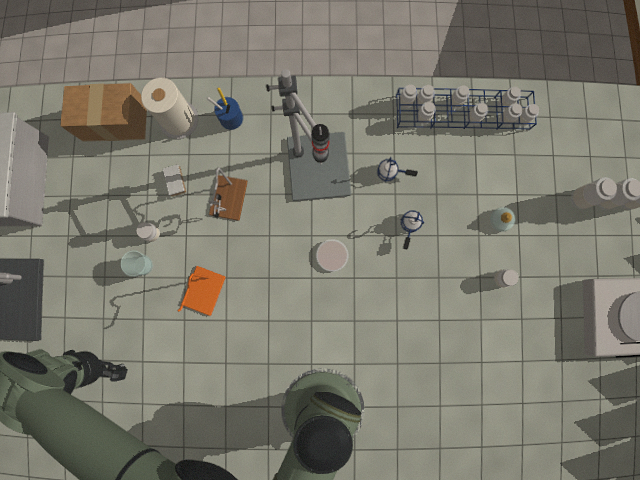

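View pics/wrist0.png

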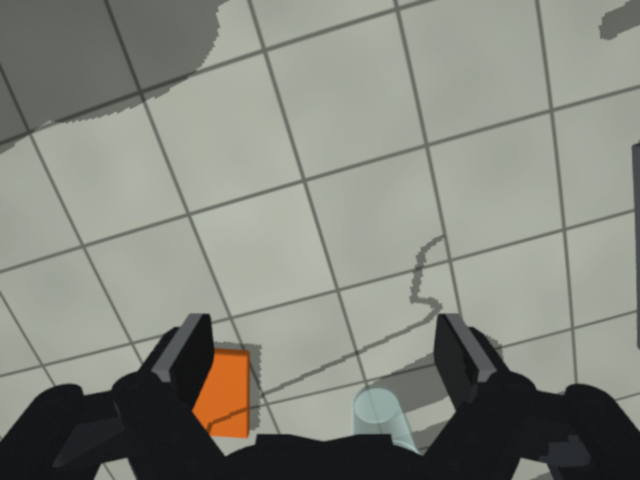

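```bash
python3 - <<'E'
from h import *
img,dep,m,V=load('top','top0')
for k,(u,v,z) in dict(carrA=(388,170,.09),carrB=(412,222,.09),handA=(411,173,.042),handB=(406,243,.042),bt1=(505,278,.075),bt2=(147,231,.075),beaker=(135,262,.09),lamp=(503,217,.06),dish=(331,255,.016),box=(174,181,.03),keep=(228,197,.012),orange=(203,290,.012),p1=(285,138,.016),p2=(345,133,.016),p3=(350,195,.016),p4=(290,200,.016),base=(323,400,0)).items():
    print(k,onplane(m,V,u,v,z).round(3), dep[v,u])
big=lambda x0,x1,y0,y1,f,n,im: cv2.imwrite('pics/'+n,cv2.resize(im[y0:y1,x0:x1],None,fx=f,fy=f,interpolation=cv2.INTER_CUBIC))
big(170,370,60,210,4,'c1.png',img); big(340,440,130,260,6 and 4.5,'c2.png',img)
s=load('scene','scene0')[0]
big(190,460,120,390,2.2,'c3.png',s)
E
python3 -m crank --help 2>&1 | head
```

```text
carrA [ 0.659 -0.178  0.09 ] 1.4931152
carrB [ 0.516 -0.241  0.09 ] 1.4824227
handA [ 0.663 -0.249  0.042] 1.515045
handB [ 0.464 -0.231  0.042] 1.4889314
bt1 [ 0.364 -0.499  0.075] 1.4540876
bt2 [0.493 0.487 0.075] 1.4811594
beaker [0.406 0.513 0.09 ] 1.5381013
lamp [ 0.535 -0.504  0.06 ] 1.4911652
dish [ 0.432 -0.023  0.016] 1.5279602
box [0.643 0.428 0.03 ] 1.5419527
keep [0.599 0.273 0.012] 1.5595442
orange [0.333 0.339 0.012] 1.5237771
p1 [0.772 0.11  0.016] 1.580623
p2 [ 0.787 -0.064  0.016] 1.5862978
p3 [ 0.604 -0.077  0.016] 1.5504789
p4 [0.589 0.094 0.016] 1.5634867
base [ 0.026 -0.001  0.   ] 1.1574771
validation failed for argument at $...
```

View pics/c1.png

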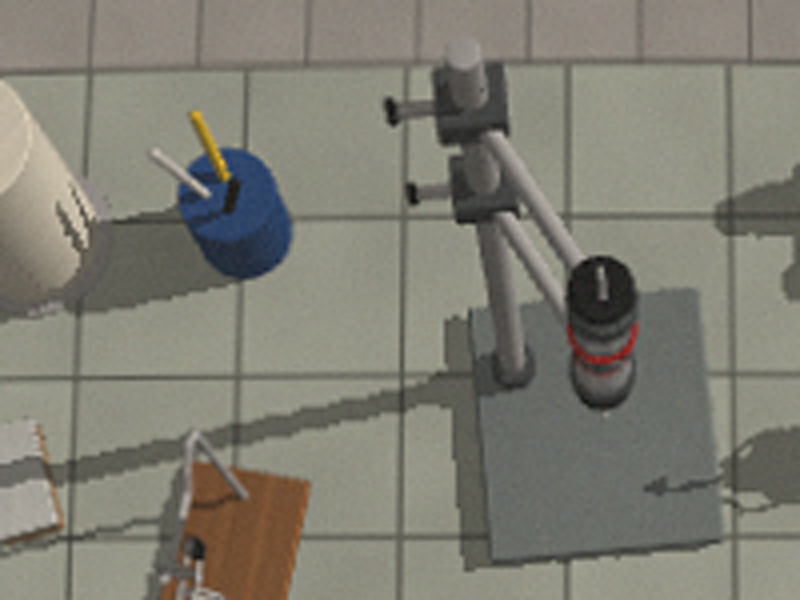

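View pics/c2.png

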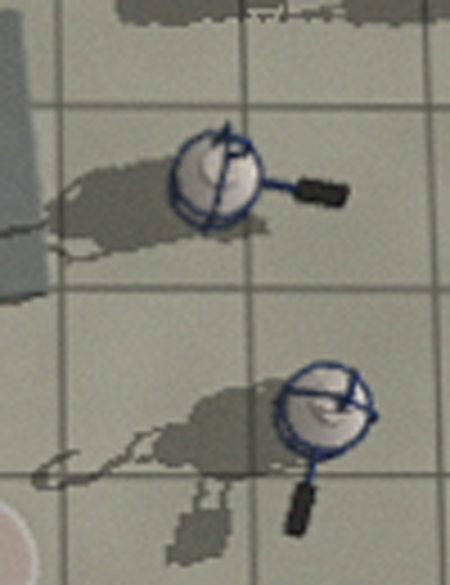

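View pics/c3.png

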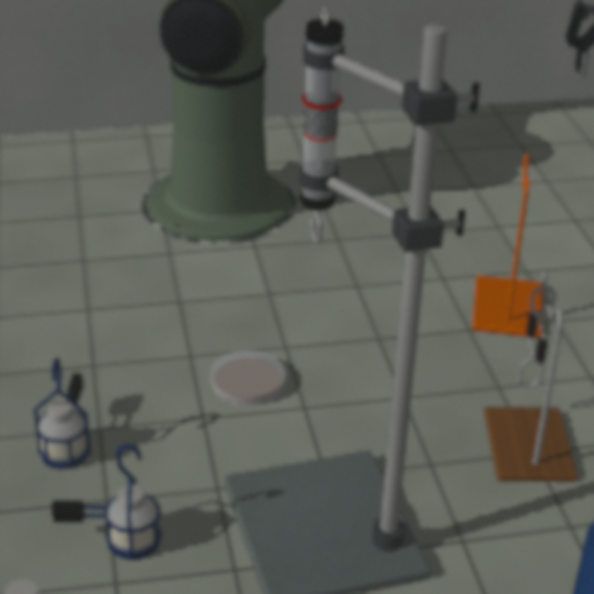

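```bash
python3 -m crank '0 0 -5 0;0 0 -10 0;0 0 -15 0;0 0 -20 0;0 0 -25 0;0 0 -30 0;0 0 -35 0;0 0 -40 0;0 0 -45 0;0 0 -50 0'; python3 -c "
from h import *
s=read_state();print(s['clock'],s['qpos'].round(3),s['eef_pos'].round(3),R.from_rotvec(s['tool_rot']).as_matrix().round(3))"
```

```text
clock: 1.15
eef_pos: [0.1455, 0.502, 0.6291]
tool_rot: [0.44, 3.099, 0.072]
ft_force: [0.0, -0.6, 0.1]
finger_gap: 0.0858
1.15 [1.146e+00 4.050e-01 9.860e-01 2.104e+00 2.000e-03 1.428e+00] [0.146 0.502 0.629] [[-0.961  0.278  0.017]
 [ 0.278  0.96   0.044]
 [-0.005  0.047 -0.999]]
```

```bash
cat > s.py <<'E'
from h import *
s=read_state();M=R.from_rotvec(s['tool_rot']).as_matrix()
print(round(s['clock'],2),s['qpos'].round(3),s['eef_pos'].round(4),'x',M[:,0].round(3),'y',M[:,1].round(3),'z',M[:,2].round(3),'f',s['ft_force'].round(2),round(s['finger_gap'],4))
E
python3 -m crank '0 0 0 0;0 0 0 0'; python3 s.py; python3 -m crank '0 0 -5 0;0 0 -10 0';python3 s.py
```

```text
clock: 1.35
eef_pos: [0.1452, 0.5013, 0.6269]
tool_rot: [0.44, 3.101, 0.062]
ft_force: [-0.2, 0.1, 0.3]
finger_gap: 0.0856
1.35 [1.146e+00 4.050e-01 9.790e-01 2.103e+00 2.000e-03 1.428e+00] [0.1452 0.5013 0.6269] x [-0.961  0.278 -0.004] y [0.278 0.96  0.041] z [ 0.015  0.038 -0.999] f [-0.18  0.08  0.28] 0.0856
clock: 1.55
eef_pos: [0.1385, 0.4793, 0.6524]
tool_rot: [0.438, 3.088, 0.128]
ft_force: [0.1, 0.8, 0.4]
finger_gap: 0.0858
1.55 [1.139 0.344 0.962 2.104 0.005 1.421] [0.1385 0.4793 0.6524] x [-0.96   0.278 -0.008] y [0.277 0.957 0.084] z [ 0.031  0.078 -0.996] f [0.12 0.79 0.42] 0.0858
```

```bash
cat > d.py <<'E'
# usage: d.py x y z  -> tool-frame cm shift to reach world target (TCP)
import sys
from h import *
s=read_state();M=R.from_rotvec(s['tool_rot']).as_matrix()
t=np.array([float(a) for a in sys.argv[1:4]])
print('cm',((t-s['eef_pos'])@M*100).round(2))
E
python3 d.py 0.40 0.1 0.48; python3 d.py 0.45 -0.08 0.48
```

```text
cm [-35.53 -30.52  15.02]
cm [-45.35 -46.37  13.77]
```

```bash
python3 -m crank '-3.5 -3 1.5 8;-7 -6 3 16;-10.5 -9 4.5 24;-14 -12 6 32;-17.5 -15 7.5 40;-21 -18 9 48;-25 -21.5 10.5 56;-28.5 -24.5 12 64;-32 -27.5 13.5 72;-35.5 -30.5 15 80'; python3 s.py
```

```text
clock: 2.55
eef_pos: [0.3996, 0.1, 0.4788]
tool_rot: [-2.313, -2.064, -0.118]
ft_force: [0.5, 0.6, -0.4]
finger_gap: 0.0853
2.55 [ 0.005 -0.016  0.02   1.576  0.08   1.691] [0.3996 0.1    0.4788] x [0.112 0.99  0.083] y [ 0.993 -0.114  0.021] z [ 0.03   0.08  -0.996] f [ 0.49  0.55 -0.38] 0.0853
```

```bash
python3 - <<'E'
from h import *
# keeper foot by brown colour in top view, stirrup close-up
img,dep,m,V=load('top','top0')
hsv=cv2.cvtColor(img,cv2.COLOR_BGR2HSV)
mask=cv2.inRange(hsv,(5,100,60),(14,220,200))
mask[:, :180]=0;mask[:,260:]=0;mask[240:]=0;mask[:150]=0
c=max(cv2.findContours(mask,0,2)[0],key=cv2.contourArea)
b=cv2.boxPoints(cv2.minAreaRect(c)); print([onplane(m,V,*p,.012)[:2].round(3).tolist() for p in b])
h=cv2.convexHull(c)[:,0];print(cv2.approxPolyDP(cv2.convexHull(c),3,True)[:,0].tolist())
print([onplane(m,V,*map(float,p),.012)[:2].round(3).tolist() for p in cv2.approxPolyDP(cv2.convexHull(c),3,True)[:,0]])
cv2.imwrite('pics/c4.png',cv2.resize(img[150:250,180:280],None,fx=6,fy=6,interpolation=cv2.INTER_CUBIC))
s=load('scene','scene0')[0]
cv2.imwrite('pics/c5.png',cv2.resize(s[230:350,390:470],None,fx=5,fy=5,interpolation=cv2.INTER_CUBIC))
E
```

```text
[[0.547, 0.321], [0.664, 0.303], [0.648, 0.219], [0.532, 0.237]]
[[218, 176], [246, 180], [239, 219], [219, 216]]
[[0.661, 0.304], [0.649, 0.222], [0.535, 0.24], [0.544, 0.298]]
```

View pics/c4.png

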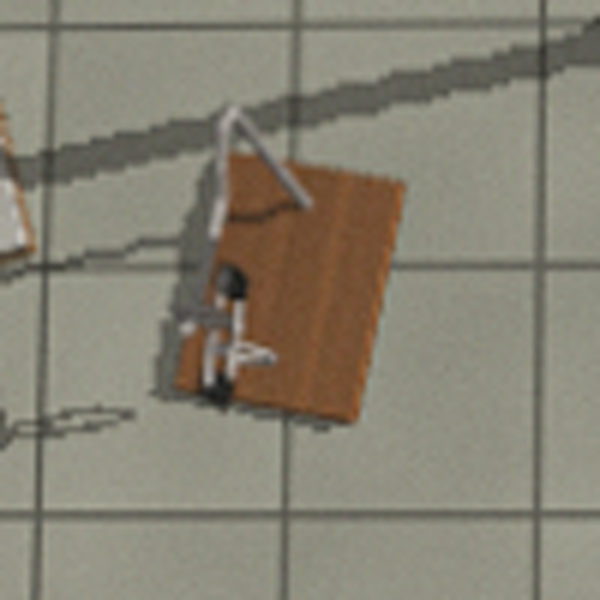

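View pics/c5.png

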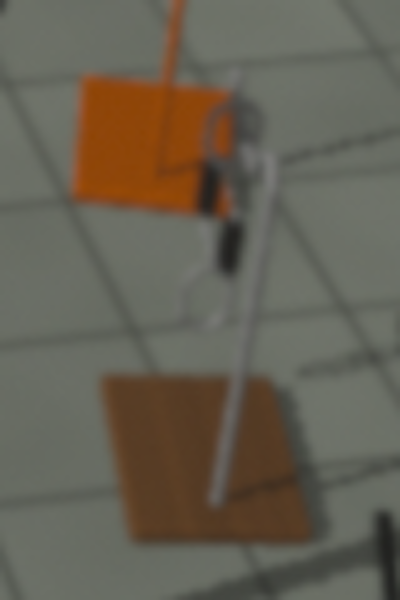

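```bash
python3 d.py 0.44 -0.055 0.55
```

```text
cm [-14.31   5.93  -8.22]
```

```bash
python3 - <<'E'
from h import *
img,dep,m,V=load('top','top0')
for u,v in [(218,197),(216,214.7),(180+190/6,150+328/6),(180+275/6,150+358/6)]:
    print(onplane(m,V,u,v,.135).round(3),onplane(m,V,u,v,.19).round(3))
for u,v in [(180+232/6,150+108/6),(180+308/6,150+205/6)]: print('post',onplane(m,V,u,v,.2).round(3),onplane(m,V,u,v,.012).round(3))
E
```

```text
[0.576 0.278 0.135] [0.566 0.267 0.19 ]
[0.529 0.282 0.135] [0.52  0.271 0.19 ]
[0.556 0.294 0.135] [0.546 0.283 0.19 ]
[0.542 0.256 0.135] [0.533 0.246 0.19 ]
post [0.639 0.266 0.2  ] [0.685 0.303 0.012]
post [0.597 0.232 0.2  ] [0.637 0.264 0.012]
```

```bash
python3 -m crank '-1.4 0.6 -0.8 -8.5;-2.8 1.2 -1.6 -17;-4.2 1.8 -2.4 -25.5;-5.6 2.4 -3.2 -34;-7 3 -4 -42.5;-8.4 3.6 -4.8 -51;-10 4.2 -5.6 -59.5;-11.4 4.8 -6.4 -68;-12.8 5.4 -7.2 -76.5;-14.3 6 -8.2 -85'; python3 s.py
```

```text
clock: 3.55
eef_pos: [0.4412, -0.0532, 0.5507]
tool_rot: [0.293, 3.103, 0.13]
ft_force: [0.9, 0.1, 0.8]
finger_gap: 0.0856
3.55 [-0.347  0.12   0.353  1.804  0.086 -0.158] [ 0.4412 -0.0532  0.5507] x [-0.982  0.188 -0.014] y [0.186 0.979 0.085] z [ 0.029  0.081 -0.996] f [0.95 0.06 0.78] 0.0856
```

```bash
python3 -m crank '1 4 -2 0;1.6 8 -4 0;1.6 8 -9 0;1.6 8 -14 0;1.6 8 -19 0;1.6 8 -24 0;1.6 8 -29 0;1.6 8 -34 0;1.6 8 -39 0;1.6 8 -44 0'; python3 s.py
```

```text
clock: 4.55
eef_pos: [0.4059, 0.0157, 0.6697]
tool_rot: [0.302, 3.056, 0.123]
ft_force: [0.5, -0.4, -0.8]
finger_gap: 0.0855
4.55 [-0.211  0.15   0.742  2.103  0.087 -0.011] [0.4059 0.0157 0.6697] x [-0.978  0.198 -0.06 ] y [0.192 0.978 0.086] z [ 0.076  0.073 -0.994] f [ 0.5  -0.44 -0.76] 0.0855
```

```bash
python3 -m crank '0 0 -50 0'; python3 s.py; python3 -m crank '0 0 -50 0'; python3 s.py;  python3 -m crank '-50 0 0 0'; python3 s.py
```

```text
clock: 4.65
eef_pos: [0.3996, 0.0141, 0.6811]
tool_rot: [0.301, 3.024, 0.118]
ft_force: [-0.2, -0.2, 0.2]
finger_gap: 0.0856
4.65 [-0.219  0.128  0.751  2.103  0.089 -0.017] [0.3996 0.0141 0.6811] x [-0.975  0.2   -0.092] y [0.192 0.977 0.087] z [ 0.107  0.067 -0.992] f [-0.24 -0.22  0.19] 0.0856
clock: 4.75
eef_pos: [0.3903, 0.0136, 0.6959]
tool_rot: [0.299, 2.984, 0.111]
ft_force: [-0.8, 0.1, 0.7]
finger_gap: 0.0851
4.75 [-0.228  0.1    0.763  2.104  0.091 -0.022] [0.3903 0.0136 0.6959] x [-0.97   0.202 -0.132] y [0.192 0.978 0.087] z [ 0.147  0.06  -0.987] f [-0.77  0.05  0.71] 0.0851
clock: 4.85
eef_pos: [0.4318, 0.0057, 0.7008]
tool_rot: [0.294, 2.954, 0.106]
ft_force: [0.3, -0.2, 1.9]
finger_gap: 0.0853
4.85 [-0.224  0.177  0.872  2.104  0.092 -0.018] [0.4318 0.0057 0.7008] x [-0.966  0.202 -0.162] y [0.189 0.978 0.087] z [ 0.176  0.054 -0.983] f [ 0.32 -0.25  1.94] 0.0853
```

```bash
for i in 1; do python3 -m crank '-20 0 -40 0'>/dev/null; python3 -m crank '-20 0 -40 0'>/dev/null; python3 -m crank '-20 0 -40 0'>/dev/null; python3 -m crank '-20 0 -40 0'>/dev/null; done; python3 s.py
```

```text
5.25 [-0.263  0.21   1.025  2.104  0.108 -0.042] [ 0.459  -0.0135  0.7386] x [-0.936  0.209 -0.283] y [0.191 0.977 0.092] z [ 0.296  0.032 -0.955] f [-0.   -0.73  0.56] 0.0855
```

```bash
python3 -m crank '0 0 -50 0'>/dev/null; python3 -m crank '0 0 -50 0'>/dev/null; python3 -m crank '0 0 -50 0'>/dev/null; python3 -m crank '0 0 -50 0'>/dev/null;python3 -m crank '0 0 -50 0'>/dev/null; python3 s.py
```

```text
5.75 [-0.329 -0.003  0.969  2.104  0.135 -0.084] [ 0.3629 -0.0026  0.8043] x [-0.876  0.211 -0.433] y [0.193 0.977 0.086] z [ 0.442 -0.008 -0.897] f [-0.25 -0.69  0.51] 0.0853
```

```bash
python3 -m crank '-40 3 -20 0'>/dev/null; python3 -m crank '-40 3 -20 0'>/dev/null; python3 -m crank '-40 3 -20 0'>/dev/null; python3 s.py; python3 -m crank '-20 3 -40 0'>/dev/null;python3 -m crank '-20 3 -40 0'>/dev/null;python3 -m crank '-20 3 -40 0'>/dev/null; python3 s.py
```

```text
6.05 [-0.283  0.163  1.231  2.104  0.12  -0.031] [ 0.4429 -0.0139  0.8302] x [-0.833  0.209 -0.513] y [0.192 0.978 0.087] z [ 0.519 -0.026 -0.854] f [ 0.62  0.2  -0.25] 0.0855
6.35 [-0.3    0.109  1.277  2.104  0.137 -0.033] [ 0.4138 -0.0075  0.8688] x [-0.776  0.206 -0.596] y [0.19  0.978 0.09 ] z [ 0.601 -0.043 -0.798] f [-0.4   0.24  0.51] 0.0858
```

```bash
python3 -m crank '-20 3 -40 0'>/dev/null; python3 -m crank '-10 3 -40 0'>/dev/null; python3 -m crank '-10 3 -40 0'>/dev/null; python3 -m crank '-10 3 -40 0'>/dev/null;python3 -m crank '-10 3 -40 0'>/dev/null; python3 s.py
```

```text
6.85 [-0.27  -0.055  1.273  2.104  0.115  0.011] [0.319  0.0247 0.9243] x [-0.673  0.198 -0.713] y [0.193 0.977 0.089] z [ 0.714 -0.078 -0.696] f [0.4  0.39 0.97] 0.0855
```

```bash
python3 - <<'E'
from h import *
img,dep,m,V=load('top','top0')
cv2.imwrite('pics/c6.png',cv2.resize(img[240:340,100:250],None,fx=5,fy=5,interpolation=cv2.INTER_CUBIC))
E
```

View pics/c6.png

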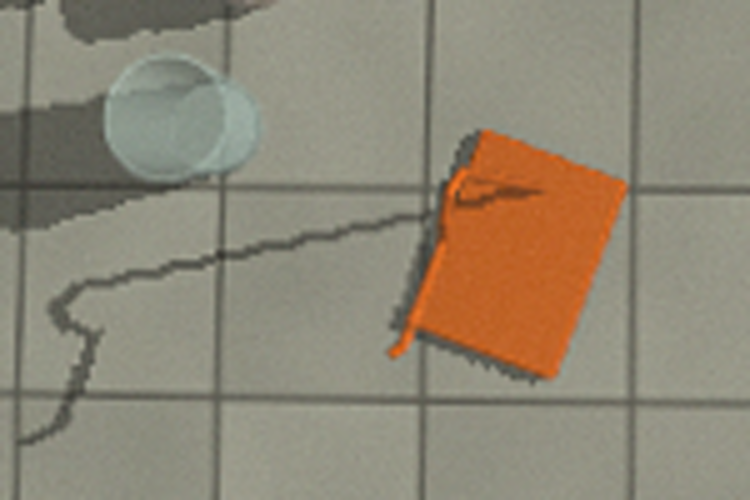

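```bash
python3 -m crank '0 0 0 -7'; python3 s.py; python3 d.py 0.40 0.2 0.55;python3 d.py 0.40 0.285 0.30
```

```text
clock: 6.95
eef_pos: [0.3154, 0.0264, 0.927]
tool_rot: [0.122, 2.33, -0.055]
ft_force: [-0.0, -0.4, 1.0]
finger_gap: 0.0852
6.95 [-0.268 -0.06   1.277  2.104  0.116 -0.114] [0.3154 0.0264 0.927 ] x [-0.686  0.071 -0.724] y [ 0.105  0.994 -0.002] z [ 0.72  -0.078 -0.69 ] f [-0.01 -0.38  1.  ] 0.0852
cm [22.71 18.24 30.75]
cm [41.41 26.75 47.34]
```

```bash
python3 -m crank '2.5 2 3.4 0;5 4 6.8 0;7.5 6 10.2 0;10 8 13.6 0;12.5 10 17 0;15 12 20.4 0;17.5 14 23.8 0;20 16 27.2 0;22.7 18.2 30.7 0'; python3 s.py; python3 d.py 0.41 0.27 0.29
python3 - <<'E'
from h import *
img,dep,m,V=load('top','top0');im2,d2,m2,V2=load('scene','scene0')
def tri(a,b):
    o1,d1=ray(m,V,*a);o2,d2=ray(m2,V2,*b)
    A=np.c_[d1,-d2];t=np.linalg.lstsq(A,o2-o1,rcond=None)[0]
    p,q=o1+d1*t[0],o2+d2*t[1];return ((p+q)/2).round(3),np.linalg.norm(p-q).round(4)
print(tri((192,275),(429,192)))
print(onplane(m,V,209,278,.012),onplane(m,V,191,276,.21),onplane(m,V,179,310,.21))
E
```

```text
clock: 7.85
eef_pos: [0.3928, 0.1805, 0.5856]
tool_rot: [0.128, 2.34, -0.047]
ft_force: [1.2, 0.5, -0.9]
finger_gap: 0.0856
7.85 [ 0.58  -0.407 -0.289  1.015 -0.469  0.523] [0.3928 0.1805 0.5856] x [-0.693  0.078 -0.716] y [0.107 0.994 0.005] z [ 0.713 -0.073 -0.698] f [ 1.22  0.49 -0.93] 0.0856
cm [20.68  8.94 21.19]
(array([0.366, 0.319, 0.245]), np.float64(0.0074))
[0.36662242 0.32250413 0.012     ] [0.3639026  0.32630177 0.21      ] [0.27981084 0.35476077 0.21      ]
```

```bash
python3 d.py -0.03 0.43 0.68
```

```text
cm [ 24.5   20.32 -38.55]
```

```bash
python3 -m crank '2.4 2 -3.8 0;4.9 4 -7.7 0;7.3 6 -11.5 0;9.8 8 -15.4 0;12.2 10 -19.2 0;14.7 12.2 -23 0;17.1 14.2 -27 0;19.6 16.2 -30.8 0;22 18.3 -34.7 0;24.5 20.3 -38.5 0'>/dev/null; python3 s.py; python3 -m crank '-35 0 -35 0'>/dev/null;python3 -m crank '-35 0 -35 0'>/dev/null; python3 s.py
```

```text
8.85 [ 1.835  0.246  0.481  2.103 -0.734  2.044] [0.023  0.4159 0.6323] x [-0.706  0.079 -0.704] y [0.081 0.996 0.031] z [ 0.704 -0.035 -0.71 ] f [-0.59 -0.4   0.06] 0.0852
9.05 [ 1.762  0.194  0.57   2.103 -0.761  1.892] [0.06   0.4099 0.6832] x [-0.715  0.075 -0.696] y [0.039 0.997 0.067] z [ 0.698  0.02  -0.715] f [ 0.63 -0.76  0.83] 0.0857
```

```bash
python3 -m crank '-35 10 -35 0'>/dev/null;python3 -m crank '-35 10 -35 0'>/dev/null; python3 -m crank '-35 10 -35 0'>/dev/null; python3 s.py
```

```text
9.35 [ 1.634  0.189  0.816  2.103 -0.78   1.631] [0.115  0.4179 0.7641] x [-0.716  0.081 -0.693] y [-0.02   0.991  0.136] z [ 0.697  0.111 -0.708] f [-0.08  1.66  0.04] 0.0855
```

```bash
python3 d.py 0.36 0.20 0.45
```

```text
cm [  2.46 -26.32  36.91]
```

```bash
python3 -m crank '0.3 -2.6 3.7 -4;0.5 -5.2 7.4 -8;0.8 -7.9 11.1 -11;1 -10.5 14.8 -11;1.3 -13.2 18.5 -11;1.5 -15.8 22 -11;1.8 -18.4 25.8 -11;2 -21 29.5 -11;2.3 -23.7 33.2 -11;2.5 -26.3 37 -11'>/dev/null; python3 s.py; python3 d.py 0.41 0.245 0.26
```

```text
10.35 [ 0.51  -0.571 -0.71   0.675 -0.25   0.253] [0.3593 0.199  0.4485] x [-0.696 -0.111 -0.71 ] y [-0.156  0.988 -0.002] z [ 0.701  0.11  -0.704] f [ 0.59  0.8  -0.55] 0.0854
cm [ 9.34  3.78 17.34]
```

```bash
python3 d.py 0.42 0.264 0.235
```

```text
cm [10.21  5.51 20.01]
```

```bash
python3 -m crank '2.1 1.1 4 0;4.2 2.2 8 0;6.3 3.3 12 0;8.3 4.4 16 0;10.2 5.5 20 0;10.2 5.5 20 0' >/dev/null; python3 s.py; python3 -c "
from h import *
grab('wrist','w1');grab('scene','s1')"
```

```text
10.95 [ 0.605 -0.137 -1.068 -0.08  -0.313  0.327] [0.417  0.2633 0.2269] x [-0.706 -0.117 -0.698] y [-0.156  0.988 -0.008] z [ 0.691  0.103 -0.716] f [-0.84 -0.57 -0.31] 0.0857
```

View pics/w1.png

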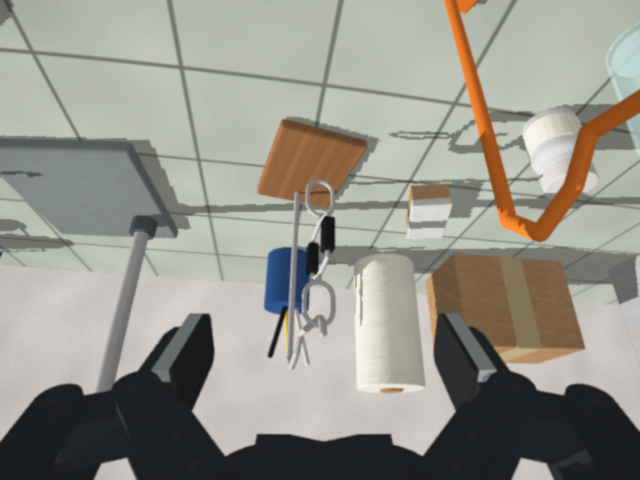

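View pics/s1.png

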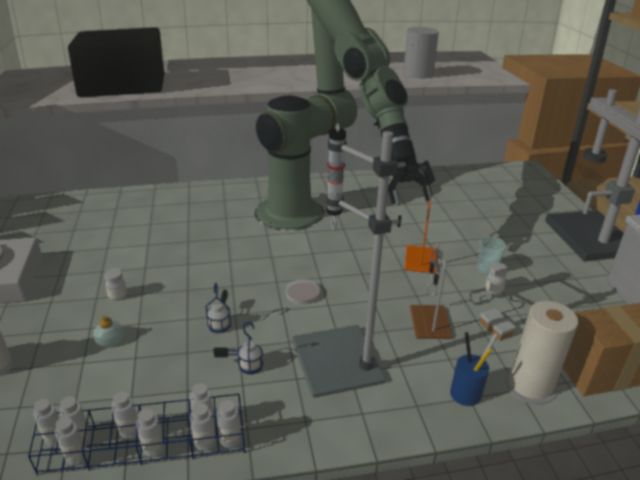

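```bash
cat >> h.py <<'E'
def tri(c1,a,c2,b):
    o1,d1=ray(*c1,*a);o2,d2=ray(*c2,*b)
    t=np.linalg.lstsq(np.c_[d1,-d2],o2-o1,rcond=None)[0]
    p,q=o1+d1*t[0],o2+d2*t[1];return ((p+q)/2).round(4),np.linalg.norm(p-q).round(4)
E
python3 - <<'E'
from h import *
t=load('top','top0');w=load('wrist','w1');s=load('scene','s1')
T=(t[2],t[3]);W=(w[2],w[3]);S=(s[2],s[3])
# blobs of black in wrist around grips
g=cv2.cvtColor(w[0],cv2.COLOR_BGR2GRAY);mk=(g<45).astype(np.uint8);mk[:205]=0;mk[285:]=0;mk[:,:300]=0;mk[:,345:]=0
n,l,st,c=cv2.connectedComponentsWithStats(mk);print(st[1:].tolist(),c[1:].round(1).tolist())
print('near',tri(W,(328,235),T,(216,214.7)),'far',tri(W,(313,258),T,(218,197)))
for z in (.12,.124,.13): print(onplane(*W,328,235,z).round(4),onplane(*W,313,258,z).round(4))
cv2.imwrite('pics/c7.png',cv2.resize(w[0][160:380,240:400],None,fx=3.4,fy=2.7,interpolation=cv2.INTER_CUBIC))
print(w[1][235,328],w[1][258,313])
for (u,v) in ((328,235),(313,258)):
    o,d=ray(*W,u,v);print('depthpt',(o+d*w[1][v,u]).round(4))
print('orange elbow', tri(W,(540,232),T,(191,275)))
E
```

```text
[[322, 217, 12, 35, 384], [305, 243, 13, 33, 335]] [[327.6, 233.6], [311.6, 258.5]]
near (array([0.5302, 0.284 , 0.1255]), np.float64(0.0003)) far (array([0.5781, 0.2791, 0.1243]), np.float64(0.0016))
[0.5402 0.2858 0.12  ] [0.5868 0.2794 0.12  ]
[0.533  0.2846 0.124 ] [0.5784 0.2784 0.124 ]
[0.5221 0.2828 0.13  ] [0.5658 0.2768 0.13  ]
0.30646518 0.34658173
depthpt [0.5266 0.2835 0.1275]
depthpt [0.5728 0.2777 0.1266]
orange elbow (array([0.3649, 0.3287, 0.2093]), np.float64(0.0052))
```

View pics/c7.png

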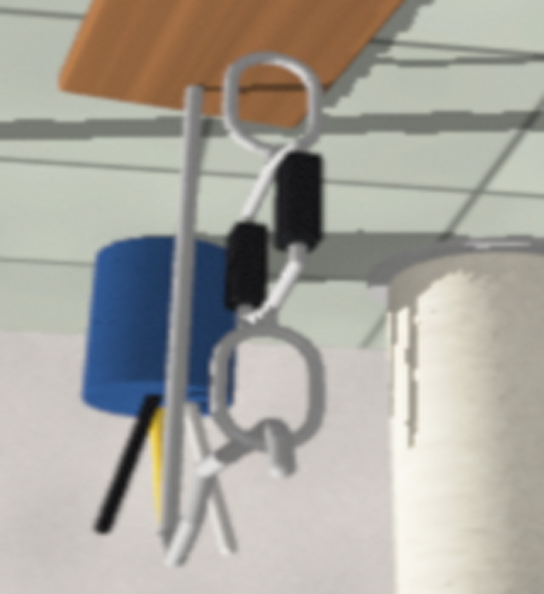

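```bash
python3 d.py 0.475 0.2715 0.181; python3 d.py 0.5275 0.279 0.1275
```

```text
cm [-0.33 -0.12  7.73]
cm [-0.32 -0.17 15.26]
```

```bash
python3 -m crank '-0.1 0 3 0;-0.2 0 6 0;-0.3 -0.1 9 0;-0.3 -0.1 11 0;-0.3 -0.1 11 0' 0.6 30 >/dev/null; python3 s.py; python3 -c "
from h import *
grab('wrist','w2')";python3 d.py 0.5275 0.279 0.1275
```

```text
11.55 [ 0.507  0.16  -1.051 -0.397 -0.249  0.252] [0.5007 0.2761 0.1612] x [-0.696 -0.11  -0.709] y [-0.154  0.988 -0.002] z [ 0.701  0.108 -0.705] f [ 0.23 -0.14  0.99] 0.0511
cm [ 0.43 -0.13  4.36]
```

View pics/w2.png

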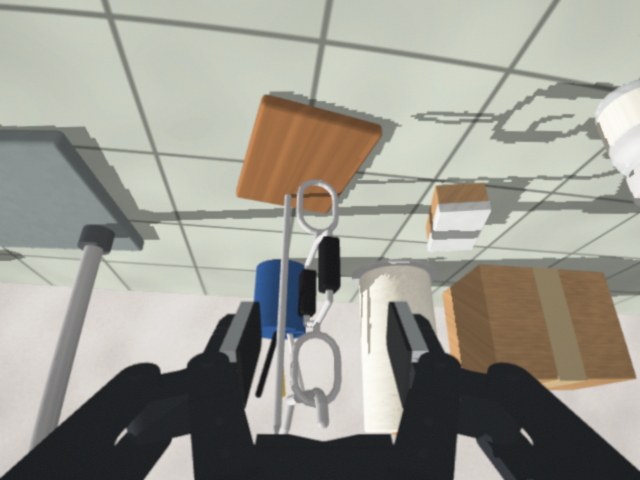

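```bash
python3 -m crank '0.2 -0.1 1.5 0;0.4 -0.1 3 0;0.4 -0.1 4.4 0;0.4 -0.1 4.4 0;0.4 -0.1 4.4 0' - >/dev/null; python3 s.py; python3 -c "
from h import *
grab('wrist','w3')"
```

```text
12.1 [ 0.481  0.284 -1.037 -0.509 -0.23   0.232] [0.5265 0.2794 0.1265] x [-0.697 -0.112 -0.708] y [-0.155  0.988 -0.003] z [ 0.7    0.108 -0.706] f [-0.02 -0.62 -0.13] 0.0509
```

View pics/w3.png

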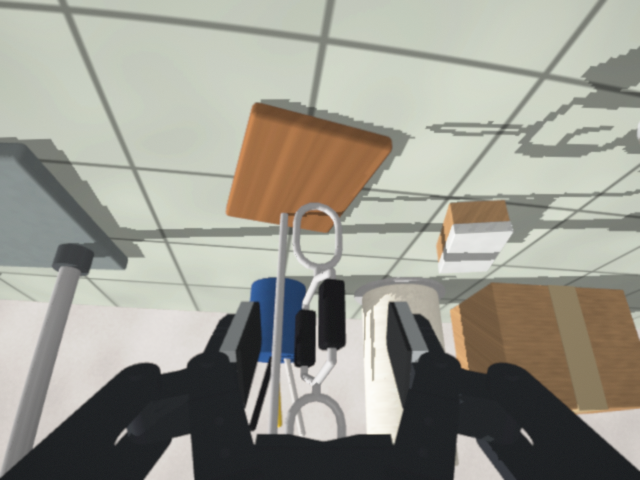

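```bash
python3 -m crank '0 0 0 0;0 0 0 0;0 0 0 0;0 0 0 0;0 0 0 0' 0 25; python3 s.py; python3 -c "
from h import *
grab('wrist','w4')"
```

```text
clock: 12.65
eef_pos: [0.5265, 0.2792, 0.1243]
tool_rot: [-0.186, 2.351, 0.072]
ft_force: [0.7, 0.3, 1.6]
finger_gap: 0.0081
12.65 [ 0.481  0.289 -1.037 -0.512 -0.23   0.232] [0.5265 0.2792 0.1243] x [-0.699 -0.112 -0.706] y [-0.155  0.988 -0.004] z [ 0.698  0.107 -0.708] f [0.75 0.31 1.59] 0.0081
```

View pics/w4.png

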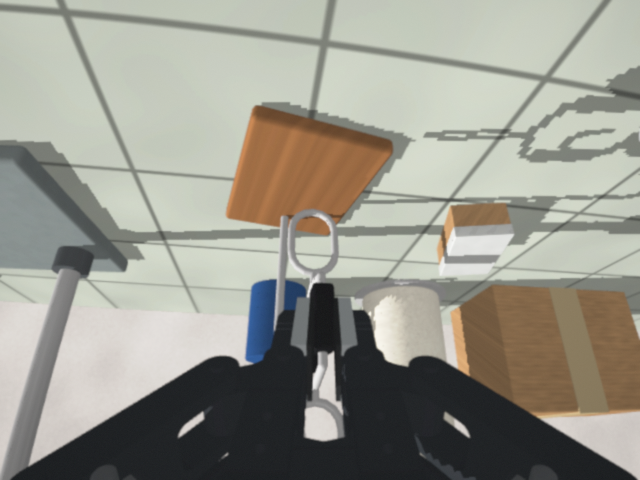

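```bash
python3 -m crank '-0.5 0 -0.5 0;-1 0 -1 0;-1.4 0 -1.4 0;-1.4 0 -1.4 0;-1.4 0 -1.4 0'; python3 s.py; python3 -c "
from h import *
grab('wrist','w5');grab('scene','s5');grab('top','t5')
s=load('scene','s5')[0]
a=cv2.resize(s[230:350,370:490],None,fx=5,fy=5,interpolation=cv2.INTER_CUBIC);cv2.imwrite('pics/c8.png',a)"
```

```text
clock: 13.2
eef_pos: [0.5263, 0.2792, 0.1443]
tool_rot: [-0.185, 2.351, 0.072]
ft_force: [-0.3, 0.2, -1.4]
finger_gap: 0.0077
13.2 [ 0.481  0.236 -1.018 -0.44  -0.23   0.232] [0.5263 0.2792 0.1443] x [-0.699 -0.112 -0.706] y [-0.155  0.988 -0.004] z [ 0.698  0.107 -0.708] f [-0.28  0.18 -1.44] 0.0077
```

View pics/w5.png

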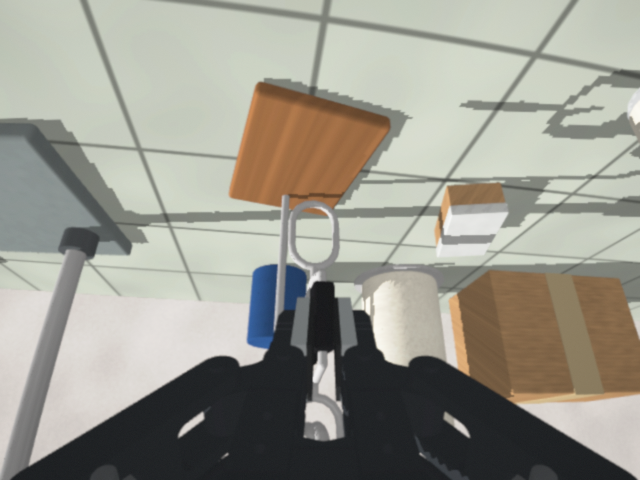

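View pics/c8.png

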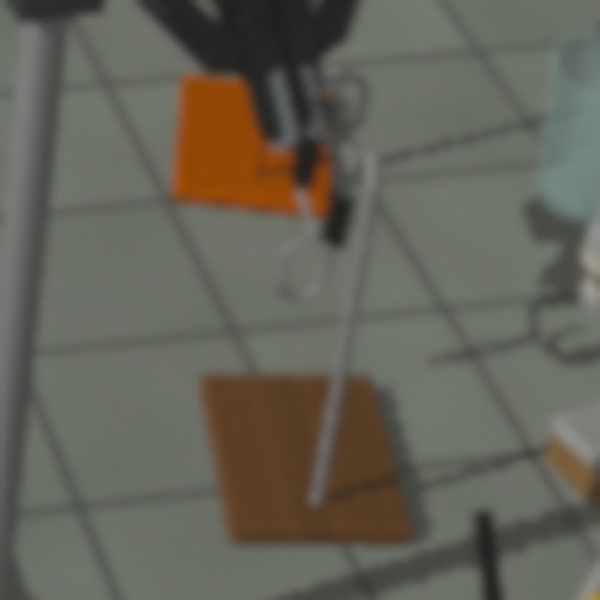

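```bash
python3 -m crank '0.7 0.1 -0.7 0;1.4 0.2 -1.4 0;2.1 0.3 -2.1 0;2.5 0.4 -2.5 0;2.8 0.4 -2.8 0'; python3 s.py; python3 -c "
from h import *
grab('wrist','w6')"
```

```text
clock: 13.85
eef_pos: [0.4856, 0.277, 0.1439]
tool_rot: [-0.186, 2.352, 0.072]
ft_force: [0.9, -0.2, -0.9]
finger_gap: 0.0081
13.85 [ 0.528  0.189 -1.089 -0.455 -0.262  0.267] [0.4856 0.277  0.1439] x [-0.699 -0.113 -0.706] y [-0.156  0.988 -0.004] z [ 0.698  0.107 -0.708] f [ 0.85 -0.2  -0.93] 0.0081
```

View pics/w6.png

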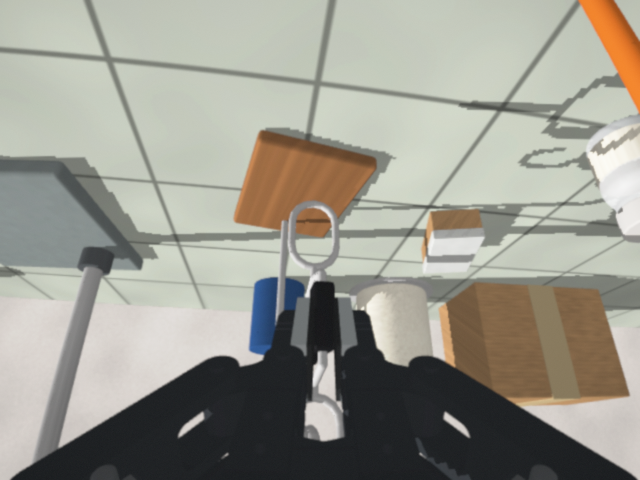

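```bash
python3 - <<'E'
from h import *
t=load('top','top0');s=load('scene','scene0');T=(t[2],t[3]);S=(s[2],s[3])
a=cv2.resize(s[0][195:240,310:360],None,fx=12,fy=12,interpolation=cv2.INTER_CUBIC)
b=cv2.resize(t[0][130:205,285:355],None,fx=8,fy=8,interpolation=cv2.INTER_CUBIC)
cv2.imwrite('pics/c9.png',a);cv2.imwrite('pics/c10.png',b)
for k,p in dict(a=(.623,.010,.32),b=(.623,.01,.363),c=(.613,.009,.34)).items(): print(k,proj(*S,np.array(p)),proj(*T,np.array(p)))
E
```

```text
a [[334.34597329 228.22164517]] [[318.8041528  161.83628472]]
b [[335.1470028  210.48019227]] [[318.6831534  157.02109112]]
c [[333.25745446 217.64340218]] [[319.18481752 163.92571706]]
```

View pics/c9.png

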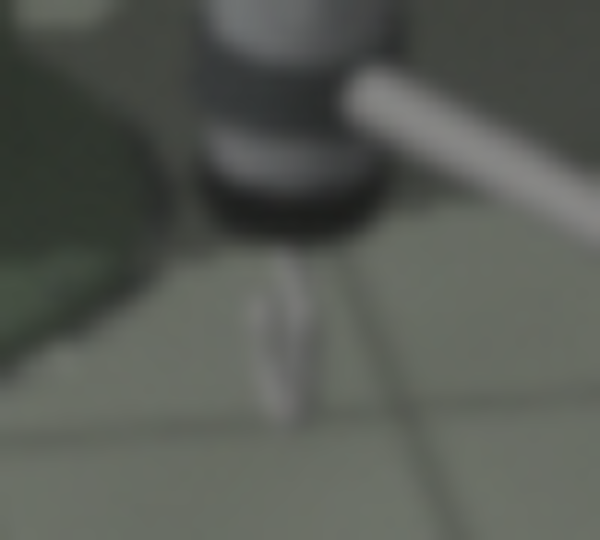

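View pics/c10.png

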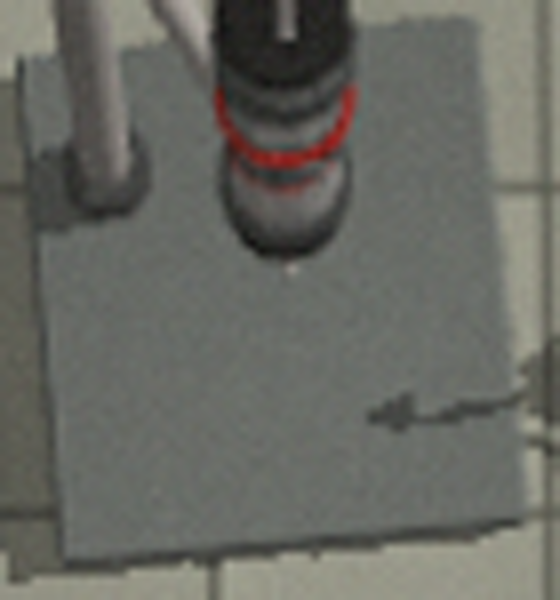

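```bash
python3 - <<'E'
from h import *
t=load('top','top0');s=load('scene','scene0');T=(t[2],t[3]);S=(s[2],s[3])
c=[onplane(*T,*p,.016)[:2] for p in [(287.5,137.75),(344.4,132.25),(350.9,194.6),(293.1,200)]]
c=np.array(c);print(c.round(4),[np.linalg.norm(c[i]-c[(i+1)%4]).round(4) for i in range(4)])
ex=(c[0]+c[1]-c[2]-c[3]);ey=(c[0]+c[3]-c[1]-c[2]);print(np.degrees(np.arctan2(ex[1],ex[0])),np.degrees(np.arctan2(-ey[0],ey[1])))
ex/=np.linalg.norm(ex);print('origin',c.mean(0)-.065*ex)
# scene corners for check: plate in scene px
for p in c: print(proj(*S,np.r_[p,.016]).round(1))
# red pointer ring / tube axis : top ring center, tube silhouettes at rows
print('tip z.34',onplane(*T,321.2,163.4,.338).round(4),'scene bottom at x=.62:',)
o,d=ray(*S,333.9,230)
for z in (.318,.320,.322): print((o+d*(z-o[2])/d[2]).round(4))
# tube in scene: edges at bottom cap row (195+195/12)
for u in (310+197/12,310+388/12):
    pass
o,d=ray(*S,310+292/12,195+195/12)
print('cap centre ray at z .363',(o+d*(.363-o[2])/d[2]).round(4))
E
```

```text
[[ 0.7732  0.103 ]
 [ 0.7896 -0.0622]
 [ 0.6051 -0.0796]
 [ 0.5894  0.0851]] [np.float64(0.166), np.float64(0.1853), np.float64(0.1655), np.float64(0.1847)]
5.468552385512361 5.551499323816683
origin [0.62458492 0.00534949]
[[383.9 376.9]]
[[311.8 391.8]]
[[291.2 334.9]]
[[356.5 323.4]]
tip z.34 [0.6147 0.0044 0.338 ] scene bottom at x=.62:
[0.6266 0.0084 0.318 ]
[0.6297 0.0076 0.32  ]
[0.6328 0.0069 0.322 ]
cap centre ray at z .363 [0.6258 0.0077 0.363 ]
```

```bash
python3 d.py 0.475 0.25 0.277; python3 d.py 0.505 -0.006 0.277
```

```text
cm [ -8.39  -2.55 -10.45]
cm [ -7.59 -28.3  -11.11]
```

```bash
python3 -m crank '-2 -0.6 -2.6 0;-4 -1.2 -5.2 0;-6 -1.8 -7.8 0;-8 -4.5 -10.4 0;-7.9 -8 -10.5 0;-7.8 -12 -10.7 0;-7.7 -16 -10.8 0;-7.7 -20 -10.9 0;-7.6 -24 -11 0;-7.6 -28.3 -11.1 0' >/dev/null;  python3 -m crank '0 0 0 0'; python3 s.py; python3 -c "
from h import *
for n in ('wrist','scene','top'): grab(n,n[0]+'7')
s=load('scene','s7')[0];t=load('top','t7')[0]
cv2.imwrite('pics/c11.png',cv2.resize(s[170:310,270:410],None,fx=4.2,fy=4.2,interpolation=cv2.INTER_CUBIC))
cv2.imwrite('pics/c12.png',cv2.resize(t[120:240,270:390],None,fx=5,fy=5,interpolation=cv2.INTER_CUBIC))
"
```

```text
clock: 15.0
eef_pos: [0.5077, -0.0135, 0.2787]
tool_rot: [-0.172, 2.351, 0.062]
ft_force: [0.7, 1.3, -0.6]
finger_gap: 0.0077
15.0 [-0.395 -0.258 -0.995  0.122  0.367 -0.404] [ 0.5077 -0.0135  0.2787] x [-0.699 -0.106 -0.707] y [-0.143  0.99  -0.007] z [ 0.701  0.096 -0.707] f [ 0.67  1.28 -0.63] 0.0077
```

View pics/c11.png

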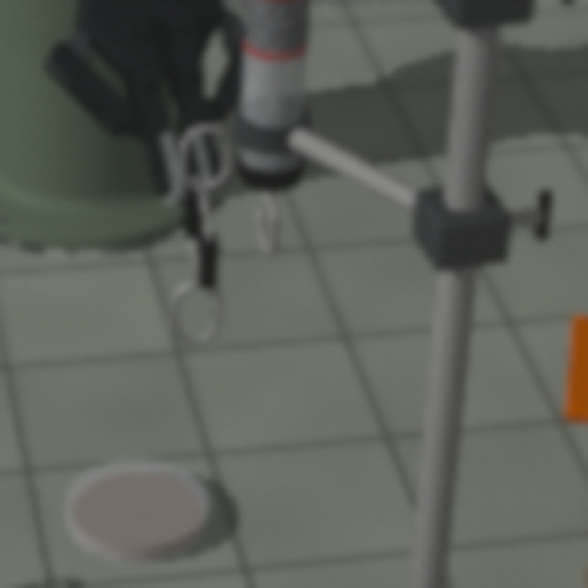

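View pics/c12.png

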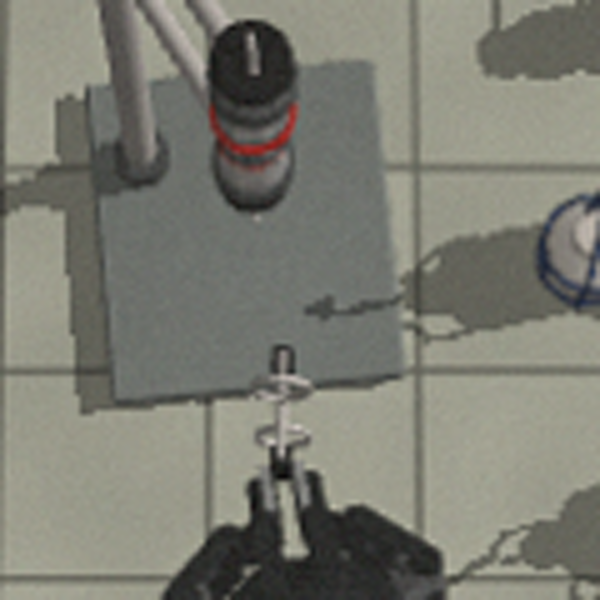

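View pics/w7.png

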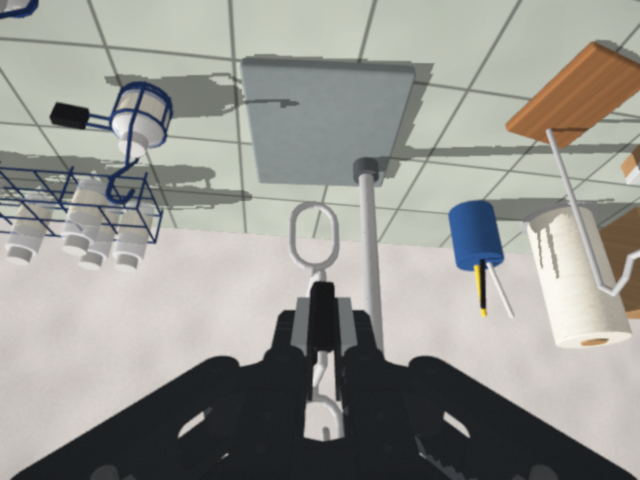

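```bash
python3 - <<'E'
from h import *
t=load('top','t7');s=load('scene','s7');T=(t[2],t[3]);S=(s[2],s[3])
z=np.load('pics/t7.npz')['st'];tcp=z[:3];print(tcp)
p,e=tri(T,(270+282/5,120+388/5),S,(270+208/4.2,170+155/4.2));print('upper link centre',p,e,'origin est from TCP',(p-tcp).round(4))
p,e=tri(T,(270+282/5,120+437/5),S,(270+198/4.2,170+310/4.2));print('foot link centre',p,e,(p-tcp).round(4))
for zz in (.33,):print(onplane(*T,270+282/5,120+388/5,zz).round(4))
p,e=tri(T,(270+258/5,120+216/5),S,(270+264/4.2,170+205/4.2));print('hook tip',p,e)
a=cv2.resize(s[0][190:260,300:350],None,fx=11,fy=8.5,interpolation=cv2.INTER_CUBIC);cv2.imwrite('pics/c13.png',a)
E
```

```text
[ 0.5062685  -0.00804459  0.27725543]
upper link centre [ 0.5384 -0.0066  0.3248] 0.0016 origin est from TCP [0.0321 0.0014 0.0475]
foot link centre [ 0.5329 -0.008   0.2235] 0.0003 [ 0.0266  0.     -0.0538]
[ 0.5373 -0.0074  0.33  ]
hook tip [0.6154 0.0056 0.3388] 0.0041
```

View pics/c13.png

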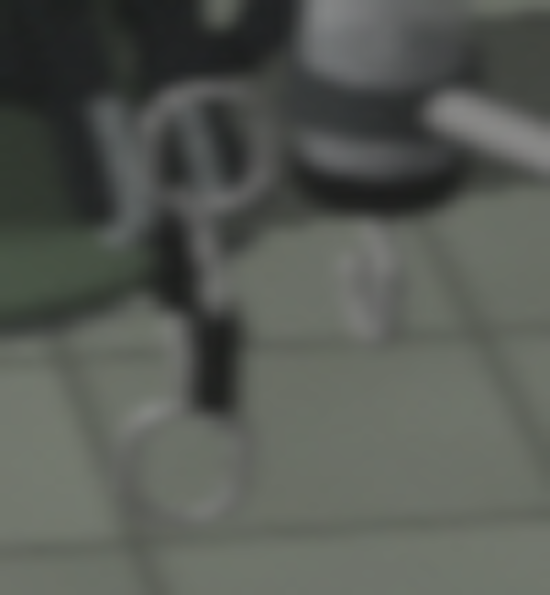

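```bash
cat > dd.py <<'E'
import sys
from h import *
s=read_state();M=R.from_rotvec(s['tool_rot']).as_matrix()
t=np.array([float(a) for a in sys.argv[1:4]])
print('cm',(t@M*100).round(2),'cur',s['eef_pos'].round(4))
E
python3 s.py; python3 dd.py .056 .0105 .004
```

```text
15.15 [-0.383 -0.26  -0.999  0.123  0.367 -0.402] [ 0.5059 -0.0064  0.2769] x [-0.7   -0.112 -0.706] y [-0.154  0.988 -0.004] z [ 0.698  0.106 -0.709] f [-0.8   0.34 -1.39] 0.0078
cm [-4.32  0.17  3.73] cur [ 0.5059 -0.0064  0.2769]
```

```bash
python3 -m crank '-1.1 0 0.9 0;-2.2 0 1.9 0;-3.2 0 2.8 0;-4.3 0 3.7 0;-4.3 0 3.7 0;-4.3 0 3.7 0' >/dev/null; python3 s.py; python3 -c "
from h import *
for n in ('wrist','scene','top'): grab(n,n[0]+'8')
s=load('scene','s8')[0];t=load('top','t8')[0]
cv2.imwrite('pics/c11b.png',cv2.resize(s[190:260,300:360],None,fx=9,fy=8.5,interpolation=cv2.INTER_CUBIC))
cv2.imwrite('pics/c12b.png',cv2.resize(t[140:220,290:370],None,fx=7,fy=7,interpolation=cv2.INTER_CUBIC))
"
```

```text
15.75 [-0.295 -0.139 -0.908  0.071  0.311 -0.334] [0.5617 0.0038 0.2808] x [-0.7   -0.113 -0.705] y [-0.157  0.988 -0.003] z [ 0.697  0.108 -0.709] f [-0.4   0.21 -2.01] 0.0077
```

View pics/c11b.png

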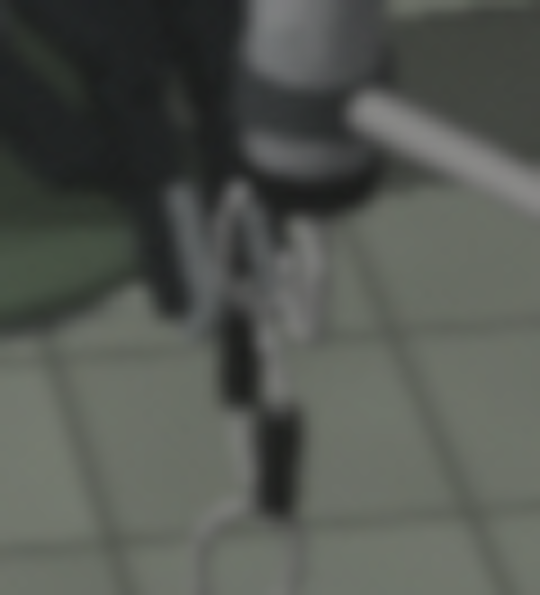

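View pics/c12b.png

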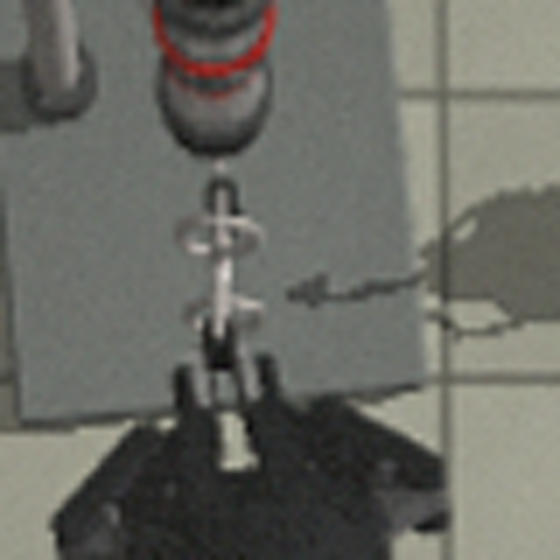

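View pics/w8.png

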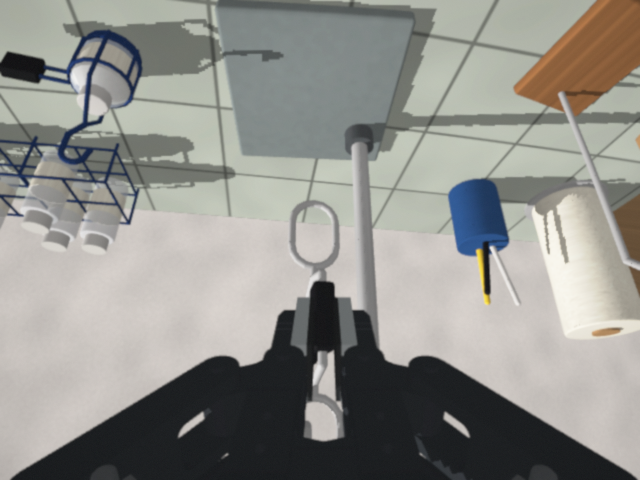

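```bash
python3 - <<'E'
from h import *
t=load('top','t8');s=load('scene','s8');T=(t[2],t[3]);S=(s[2],s[3])
print(onplane(*T,290+220/7,140+235/7,.329).round(4),'foot',onplane(*T,290+222/7,140+312/7,.228).round(4), 'tip',onplane(*T,290+220/7,140+163/7,.338).round(4))
# scene link top at crop (240,182)
o,d=ray(*S,300+240/9,190+184/8.5);tx=(.596-o[0])/d[0];print('link top (x=.596)',(o+d*tx).round(4))
tx=(.615-o[0])
o,d=ray(*S,300+297/9,190+222/8.5);tx=(.6155-o[0])/d[0];print('tip top? (x=.6155)',(o+d*tx).round(4))
o,d=ray(*S,300+297/9,190+345/8.5);tx=(.625-o[0])/d[0];print('hook bottom',(o+d*tx).round(4))
print(read_state()['eef_pos'])
E
```

```text
[0.5932 0.0039 0.329 ] foot [0.5891 0.0034 0.228 ] tip [0.615  0.0039 0.338 ]
link top (x=.596) [ 0.596  -0.0018  0.3456]
tip top? (x=.6155) [0.6155 0.0077 0.3453]
hook bottom [0.625  0.0069 0.3157]
[0.56137599 0.00301397 0.28092695]
```

```bash
python3 - <<'E'
from h import *
t=load('top','t8');s=load('scene','s8');T=(t[2],t[3]);S=(s[2],s[3])
for n,p in dict(linktop=(.594,.0039,.347),linkL=(.5925,.016,.329),linkR=(.596,-.008,.329),tip=(.6155,.0055,.34),bot=(.625,.0065,.32),grip=(.570,0,.279),far=(.618,.007,.279),foot=(.59,.0034,.211)).items():
    q=proj(*S,np.array(p))[0];print(n,q.round(1),((q-[300,190])*[9,8.5]).round(0))
im=s[0][195:245,315:345];im=cv2.convertScaleAbs(im,alpha=2);cv2.imwrite('pics/c14.png',cv2.resize(im,None,fx=14,fy=11.5,interpolation=cv2.INTER_LINEAR))
E
```

```text
linktop [329.2 210.4] [263. 173.]
linkL [334.3 216.9] [309. 229.]
linkR [323.6 218.6] [212. 243.]
tip [331.9 218.4] [287. 241.]
bot [332.9 228.9] [296. 330.]
grip [324.2 231.8] [218. 355.]
far [331.8 243.3] [286. 453.]
foot [326.6 261.9] [239. 611.]
```

View pics/c14.png

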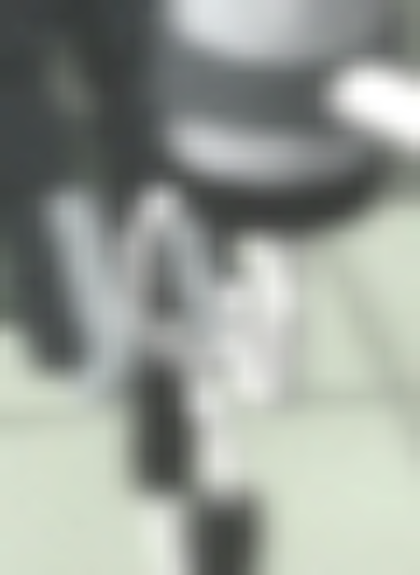

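```bash
python3 dd.py .0295 .002 -0.001
```

```text
cm [-2.02 -0.26  2.15] cur [0.5614 0.003  0.2809]
```

```bash
python3 -m crank '-0.4 0 0.4 0;-0.8 -0.1 0.8 0;-1.2 -0.1 1.2 0;-1.6 -0.2 1.7 0;-2 -0.2 2.1 0;-2 -0.2 2.1 0;-2 -0.2 2.1 0' >/dev/null; python3 s.py; python3 -c "
from h import *
for n in ('scene','top'): grab(n,n[0]+'9')
s=load('scene','s9')[0];t=load('top','t9')[0]
im=cv2.convertScaleAbs(s[180:270,300:360],alpha=1.8)
cv2.imwrite('pics/c11c.png',cv2.resize(im,None,fx=8,fy=6.6,interpolation=cv2.INTER_CUBIC))
cv2.imwrite('pics/c12c.png',cv2.resize(t[140:220,290:370],None,fx=7,fy=7,interpolation=cv2.INTER_CUBIC))
"
```

```text
16.6 [-0.267 -0.076 -0.859  0.05   0.292 -0.311] [0.591  0.0055 0.2803] x [-0.7   -0.113 -0.706] y [-0.155  0.988 -0.004] z [ 0.697  0.107 -0.709] f [ 0.03 -0.41 -1.28] 0.0079
```

View pics/c11c.png

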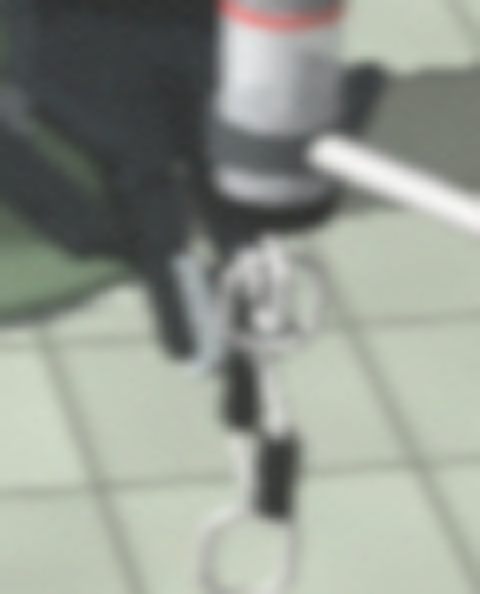

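View pics/c12c.png

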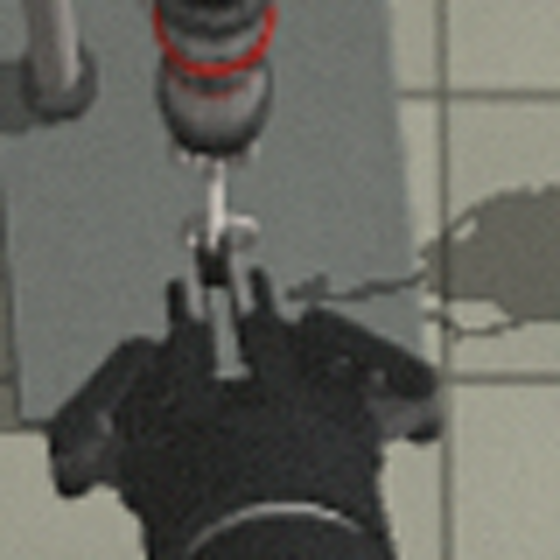

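```bash
cat > favg.py <<'E'
import sys
from h import *
n=int(sys.argv[1]);F=[];P=[]
def ring(img):
    b,g,r=[img[...,i].astype(float) for i in range(3)]
    w=np.clip(r-(g+b)/2-25,0,None);w[:, :315]=0;w[:,360:]=0;w[:140]=0;w[215:]=0
    return w
for i in range(n):
    F.append(read_state()['ft_force']);img,_=grab_frame('scene')
    w=ring(img);rows=w.sum(1);P.append(w)
F=np.array(F);W=np.mean(P,0);rows=W.sum(1)
print('F',F.mean(0).round(3),'se',(F.std(0)/np.sqrt(n)).round(3))
print('red rows',[(i,int(v)) for i,v in enumerate(rows) if v>20])
s=read_state();print(s['clock'],s['eef_pos'].round(4))
E
python3 favg.py 16
```

```text
F [-0.042 -0.052 -0.857] se [0.101 0.149 0.119]
red rows [(163, 24), (164, 42), (165, 88), (166, 189), (167, 329), (168, 397), (169, 155), (181, 30), (182, 51), (183, 83)]
17.5 [0.591  0.0053 0.2806]
```

```bash
python3 -m crank '0.2 0 0.2 0;0.4 0 0.4 0;0.6 0 0.6 0;0.8 0 0.8 0;1 0 1 0;1.1 0 1.1 0;1.2 0 1.2 0;1.3 0 1.3 0;1.3 0 1.3 0' >/dev/null; python3 favg.py 6; python3 -c "
from h import *
s=grab('scene','s10')[0]
im=cv2.convertScaleAbs(s[180:270,300:360],alpha=1.8)
cv2.imwrite('pics/c11d.png',cv2.resize(im,None,fx=8,fy=6.6,interpolation=cv2.INTER_CUBIC))
"
```

```text
F [ 0.026 -0.289 -0.909] se [0.115 0.118 0.149]
red rows [(163, 20), (164, 39), (165, 87), (166, 188), (167, 331), (168, 398), (169, 155), (181, 30), (182, 51), (183, 83)]
18.7 [0.591  0.0053 0.2624]
```

View pics/c11d.png

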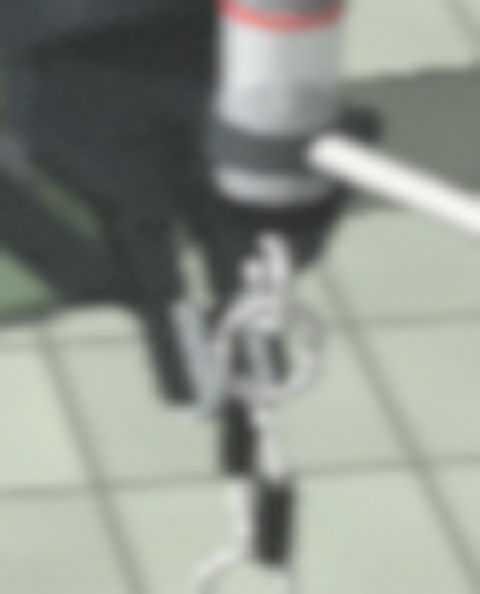

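```bash
sed -i "s/^print('red rows.*/q=rows[155:176];print('cent',round(float((q*np.arange(155,176)).sum()\/q.sum()),3))/" favg.py
python3 -m crank '0.1 0 0.1 0;0.15 0 0.15 0;0.15 0 0.15 0' >/dev/null; python3 favg.py 3;python3 -m crank '0.1 0 0.1 0;0.15 0 0.15 0;0.15 0 0.15 0' >/dev/null; python3 favg.py 3
```

```text
F [-0.056  0.724  0.55 ] se [0.32  0.346 0.293]
cent 167.803
19.2 [0.5911 0.0053 0.2602]
F [-0.365  0.451 -0.4  ] se [0.403 0.269 0.398]
cent 168.448
19.65 [0.5911 0.0053 0.2581]
```

```bash
python3 -m crank '0.1 0 0.05 0;0.1 0 0.05 0' >/dev/null; python3 favg.py 24
```

```text
F [ 0.653 -0.022  0.116] se [0.109 0.093 0.088]
cent 168.988
21.05 [0.5906 0.0052 0.2569]
```

```bash
python3 -m crank '0 0 0 0;0 0 0 0;0 0 0 0' 0.25; python3 favg.py 3; python3 favg.py 3; python3 -c "
from h import *
s=grab('scene','s11')[0];grab('wrist','w11');t=grab('top','t11')[0]
im=cv2.convertScaleAbs(s[180:270,300:360],alpha=1.8)
cv2.imwrite('pics/c11e.png',cv2.resize(im,None,fx=8,fy=6.6,interpolation=cv2.INTER_CUBIC))
"
```

```text
clock: 21.35
eef_pos: [0.5905, 0.0052, 0.2569]
tool_rot: [-0.185, 2.352, 0.072]
ft_force: [0.3, 0.3, 0.3]
finger_gap: 0.0213
F [-0.519  0.186 -0.069] se [0.372 0.089 0.405]
cent 169.143
21.5 [0.5906 0.0052 0.2569]
F [-0.125 -0.485 -0.403] se [0.135 0.096 0.425]
cent 169.137
21.65 [0.5906 0.0052 0.2569]
```

View pics/c11e.png

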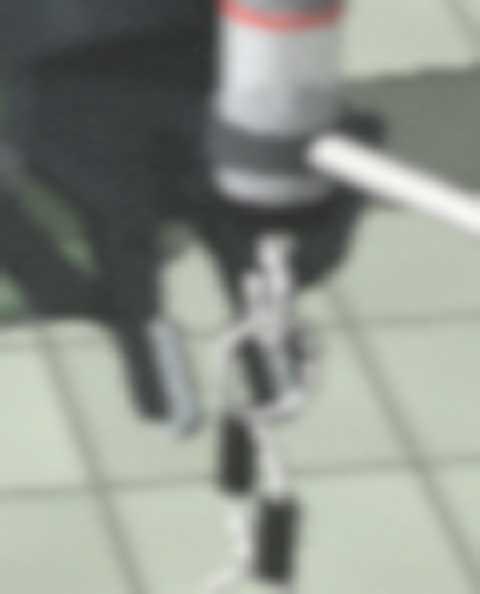

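View pics/w11.png

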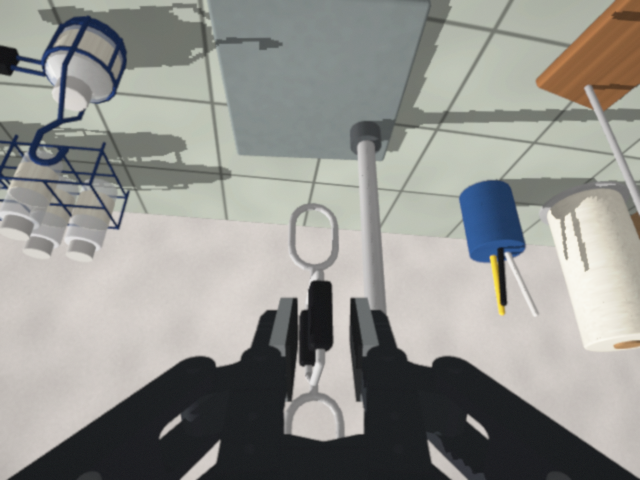

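```bash
python3 -m crank '0 0 -1.5 0;0 0 -3.5 0;0 0 -6 0;0 0 -9 0;0 0 -13 0' 0.4 >/dev/null; python3 s.py; python3 d.py 0.40 -0.262 0.16
```

```text
22.3 [-0.401 -0.357 -0.856  0.371  0.38  -0.418] [ 0.4988 -0.0083  0.3487] x [-0.7   -0.113 -0.705] y [-0.156  0.988 -0.003] z [ 0.696  0.108 -0.709] f [ 1.69 -0.2   0.06] 0.034
cm [ 23.08 -23.46   3.77]
```

```bash
python3 d.py 0.378 -0.245 0.145
```

```text
cm [ 25.48 -21.43   3.49]
```

```bash
python3 -m crank '3.2 -2.7 0.4 0;6.4 -5.4 0.9 0;9.6 -8 1.3 0;12.8 -10.7 1.7 0;16 -13.4 2.2 0;19.2 -16 2.6 0;22.4 -18.7 3 0;25.5 -21.4 3.5 0;25.5 -21.4 3.5 0' 0.6 >/dev/null; python3 -m crank '0 0 0 0' >/dev/null; python3 s.py; python3 -c "
from h import *
grab('wrist','w12');t=grab('top','t12')[0]
cv2.imwrite('pics/c15.png',cv2.resize(t[160:260,350:450],None,fx=6,fy=6,interpolation=cv2.INTER_CUBIC))"
```

```text
23.3 [-1.262  0.138 -1.011  0.269  0.772 -1.354] [ 0.3789 -0.2453  0.1443] x [-0.7   -0.109 -0.706] y [-0.153  0.988 -0.001] z [ 0.698  0.108 -0.708] f [ 0.8  -0.23  0.19] 0.0513
```

View pics/w12.png

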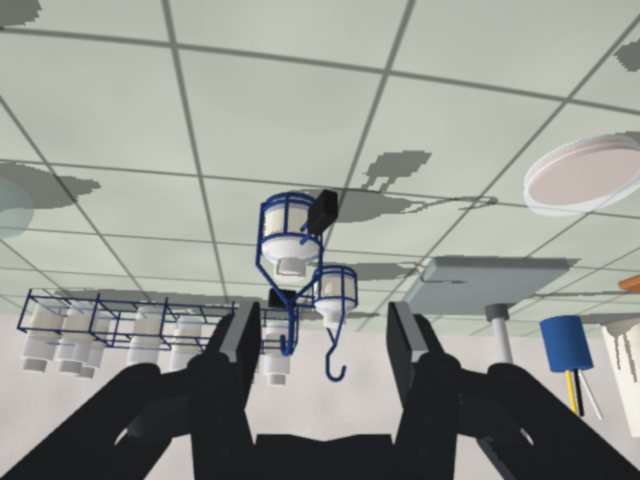

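View pics/c15.png

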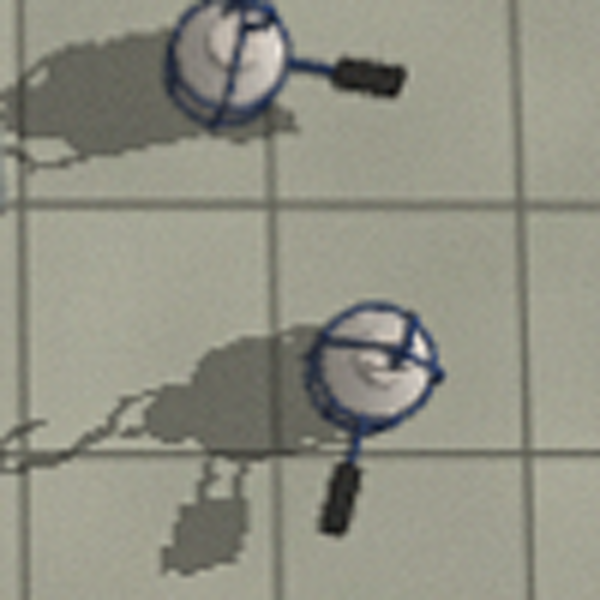

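```bash
python3 - <<'E'
from h import *
t=load('top','t12');w=load('wrist','w12');T=(t[2],t[3]);W=(w[2],w[3])
b=w[0].max(2);m=((b<45)).astype(np.uint8);m[:180]=0;m[245:]=0;m[:,295:345]*=1;m[:,:300]=0;m[:,345:]=0
n,l,st,c=cv2.connectedComponentsWithStats(m);print(st[1:].tolist(),c[1:].round(1).tolist())
print(tri(W,(322,212),T,(406.7,243)))
print(onplane(*T,406.7,243,.045).round(4),onplane(*W,322,212,.042).round(4))
for a in ((350+326/6,160+533/6),(350+357/6,160+464/6)): print('handle ends',onplane(*T,*a,.05).round(4))
print('ring c',onplane(*T,350+372/6,160+365/6,.05).round(4),'hooktop',onplane(*T,350+400/6,160+355/6,.134).round(4))
E
```

```text
[[308, 190, 30, 45, 934]] [[322.5, 212.0]]
(array([ 0.4639, -0.233 ,  0.0411]), np.float64(0.0003))
[ 0.4634 -0.2323  0.045 ] [ 0.4625 -0.2334  0.042 ]
handle ends [ 0.4467 -0.2247  0.05  ]
handle ends [ 0.4787 -0.2396  0.05  ]
ring c [ 0.5248 -0.2474  0.05  ] hooktop [ 0.5172 -0.2458  0.134 ]
```

```bash
python3 d.py 0.4618 -0.2333 0.0435
```

```text
cm [ 1.33 -0.14 13.09]
```

```bash
python3 -m crank '0.7 -0.1 2.5 0;1.3 -0.1 5 0;1.3 -0.1 7.5 0;1.3 -0.1 10 0;1.3 -0.1 12 0;1.3 -0.1 13.1 0;1.3 -0.1 13.1 0' 0.45 >/dev/null; python3 s.py; python3 -c "
from h import *
grab('wrist','w13')"
```

```text
24.1 [-1.019  0.456 -1.069 -0.323  0.709 -1.043] [ 0.463  -0.2319  0.0438] x [-0.698 -0.116 -0.707] y [-0.159  0.987 -0.005] z [ 0.698  0.109 -0.708] f [ 0.7   0.03 -0.13] 0.0384
```

View pics/w13.png

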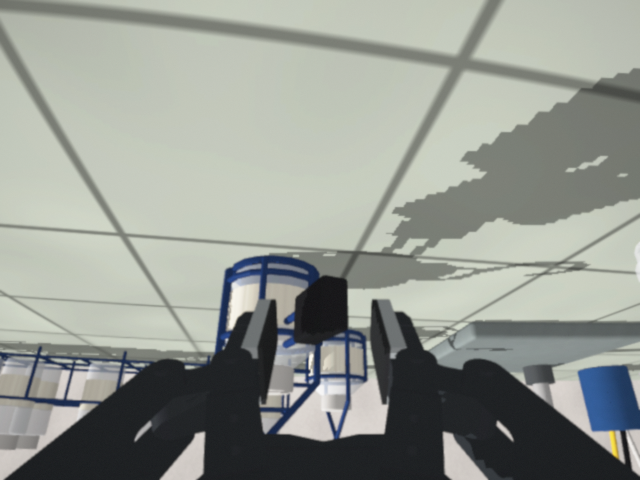

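Handle (≈325,310) sits between the pads; closing in steps so the carrier turns gently into line.

```bash
python3 -m crank '0 0 0 0;0 0 0 0' 0.3 60 | tail -1; python3 -m crank '0 0 0 0;0 0 0 0' 0.22 | tail -2;python3 -m crank '0 0 0 0;0 0 0 0' 0.17 | tail -2;python3 -m crank '0 0 0 0;0 0 0 0' 0.13 | tail -2;  python3 -m crank '0 0 0 0;0 0 0 0;0 0 0 0' 0 70; python3 s.py; python3 -c "
from h import *
grab('wrist','w14');t=grab('top','t14')[0]
cv2.imwrite('pics/c16.png',cv2.resize(t[160:260,350:450],None,fx=6,fy=6,interpolation=cv2.INTER_CUBIC))"
```

```text
finger_gap: 0.0257
ft_force: [-1.7, 0.1, 3.2]
finger_gap: 0.019
ft_force: [-1.1, -2.4, 1.0]
finger_gap: 0.0146
ft_force: [-1.3, -1.4, 0.0]
finger_gap: 0.0112
clock: 25.25
eef_pos: [0.4618, -0.2337, 0.0431]
tool_rot: [-0.186, 2.352, 0.071]
ft_force: [-0.4, -1.4, 1.0]
finger_gap: 0.0097
25.25 [-1.023  0.457 -1.069 -0.322  0.709 -1.043] [ 0.4618 -0.2337  0.0431] x [-0.699 -0.113 -0.706] y [-0.155  0.988 -0.004] z [ 0.698  0.107 -0.708] f [-0.42 -1.45  0.98] 0.0097
```

View pics/w14.png

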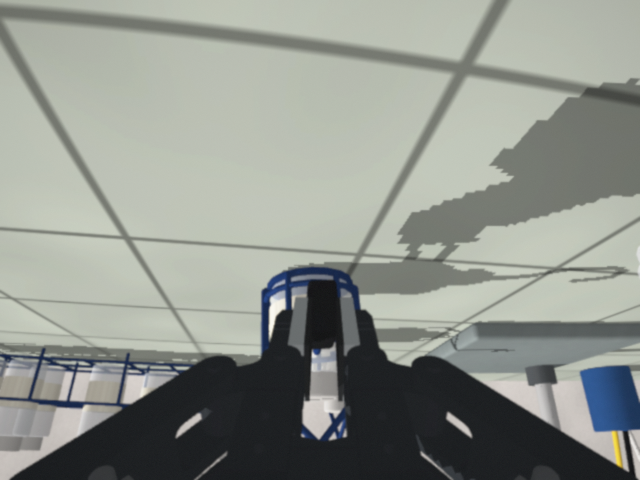

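View pics/c16.png

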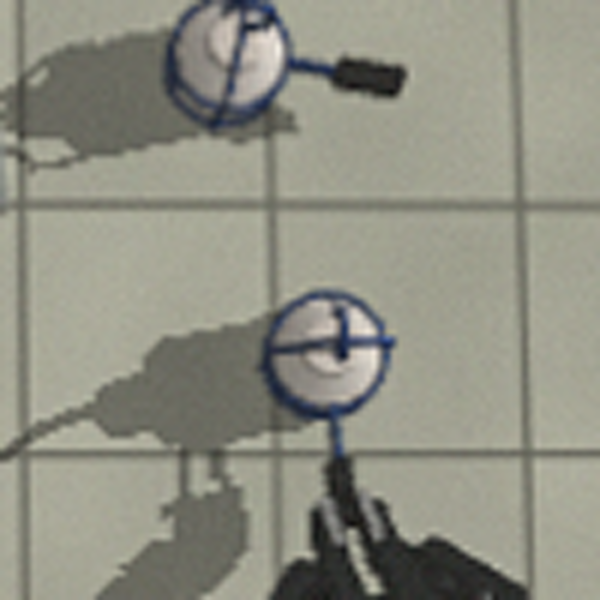

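```bash
python3 -m crank '-0.7 0 -0.7 0;-1.4 0 -1.4 0;-2.8 0 -2.8 0;-4.2 0 -4.2 0;-5.6 0 -5.6 0;-7 0 -7 0;-7 0 -7 0' - 70 >/dev/null; python3 favg.py 8; python3 -c "
from h import *
grab('wrist','w15');t=grab('top','t15')[0];s=grab('scene','s15')[0]
cv2.imwrite('pics/c17.png',cv2.resize(t[160:260,350:450],None,fx=6,fy=6,interpolation=cv2.INTER_CUBIC))
cv2.imwrite('pics/c18.png',cv2.resize(s[200:360,170:370],None,fx=4,fy=3.7,interpolation=cv2.INTER_CUBIC))"; python3 s.py
```

```text
F [-0.096 -0.268 -2.853] se [0.27  0.193 0.186]
cent 169.179
26.45 [ 0.4614 -0.2326  0.141 ]
26.6 [-1.022  0.187 -0.986  0.032  0.709 -1.042] [ 0.4617 -0.2329  0.1416] x [-0.7   -0.112 -0.706] y [-0.155  0.988 -0.003] z [ 0.697  0.108 -0.709] f [ 0.34 -0.44 -2.56] 0.0095
```

View pics/c17.png

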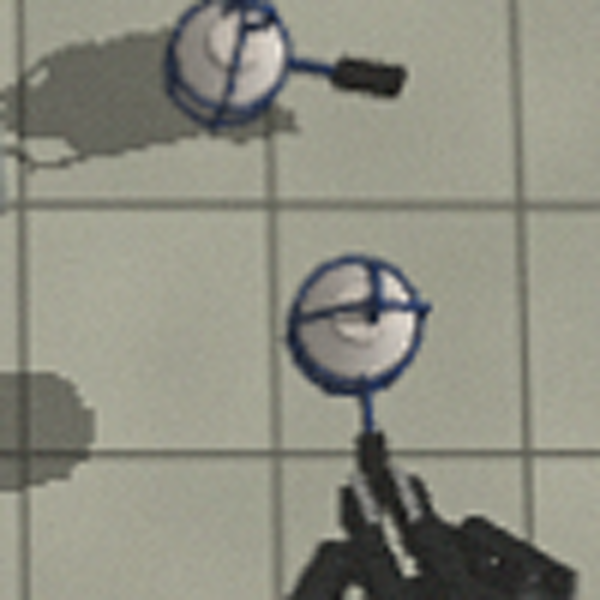

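View pics/c18.png

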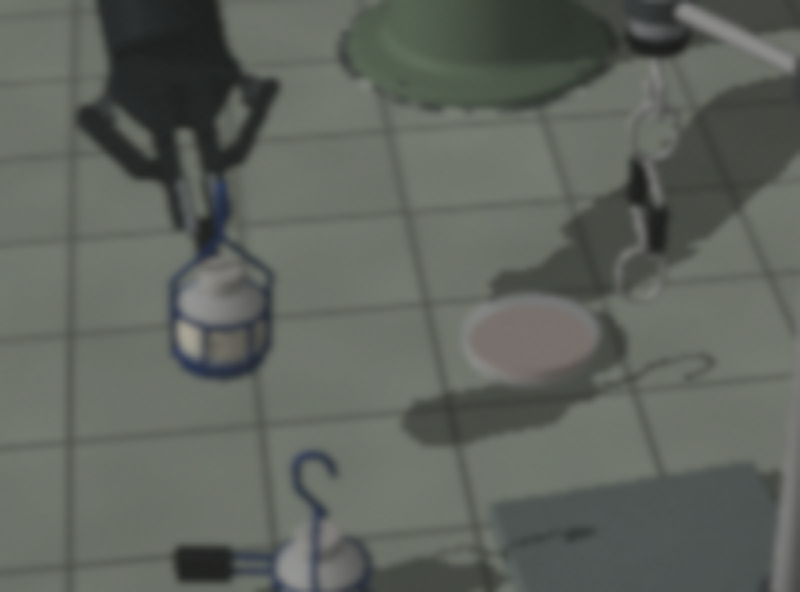

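```bash
python3 - <<'E'
from h import *
t=load('top','t15');s=load('scene','s15');T=(t[2],t[3]);S=(s[2],s[3])
cv2.imwrite('pics/c19.png',cv2.resize(t[140:210,290:350],None,fx=9,fy=8.5,interpolation=cv2.INTER_CUBIC))
cv2.imwrite('pics/c20.png',cv2.convertScaleAbs(cv2.resize(s[205:290,310:360],None,fx=9,fy=7,interpolation=cv2.INTER_CUBIC),alpha=1.7))
cv2.imwrite('pics/c21.png',cv2.convertScaleAbs(cv2.resize(s[235:310,200:250],None,fx=10,fy=7.8,interpolation=cv2.INTER_CUBIC),alpha=1.7))
tcp=np.load('pics/t15.npz')['st'][:3];print(tcp)
p,e=tri(T,(412.3,208.3),S,(224.5,249.5));print(p,e,p-tcp)
E
```

```text
Traceback (most recent call last):
TypeError: tuple indices must be integers or slices, not tuple
```

```bash
python3 - <<'E'
from h import *
t=load('top','t15');s=load('scene','s15');T=(t[2],t[3]);S=(s[2],s[3]);ti=t[0];si=s[0]
cv2.imwrite('pics/c19.png',cv2.resize(ti[140:210,290:350],None,fx=9,fy=8.5,interpolation=cv2.INTER_CUBIC))
cv2.imwrite('pics/c20.png',cv2.convertScaleAbs(cv2.resize(si[205:290,310:360],None,fx=9,fy=7,interpolation=cv2.INTER_CUBIC),alpha=1.7))
cv2.imwrite('pics/c21.png',cv2.convertScaleAbs(cv2.resize(si[235:310,200:250],None,fx=10,fy=7.8,interpolation=cv2.INTER_CUBIC),alpha=1.7))
tcp=np.load('pics/t15.npz')['st'][:3];print(tcp)
p,e=tri(T,(412.3,208.3),S,(224.5,249.5));print(p,e,p-tcp)
E
```

```text
[ 0.46149551 -0.23267812  0.14118118]
[ 0.5303 -0.2198  0.2272] 0.0013 [0.06880449 0.01287812 0.08601882]
```

View pics/c19.png

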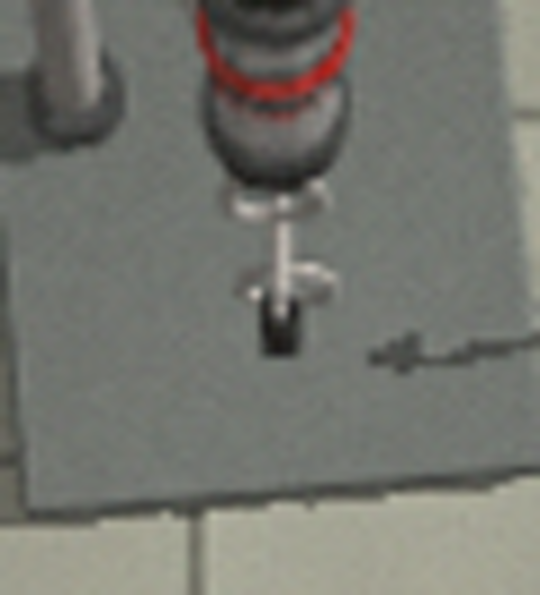

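View pics/c20.png

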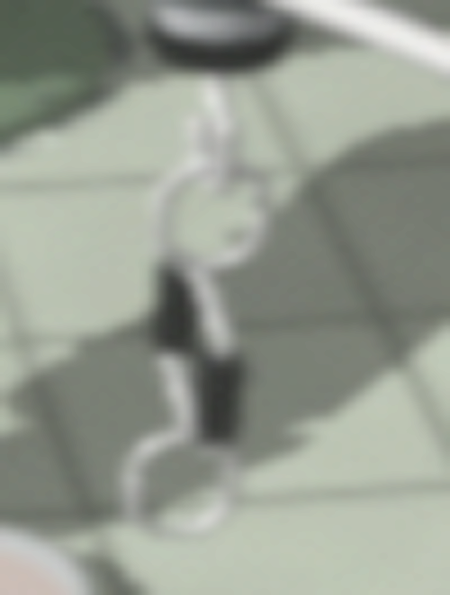

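View pics/c21.png

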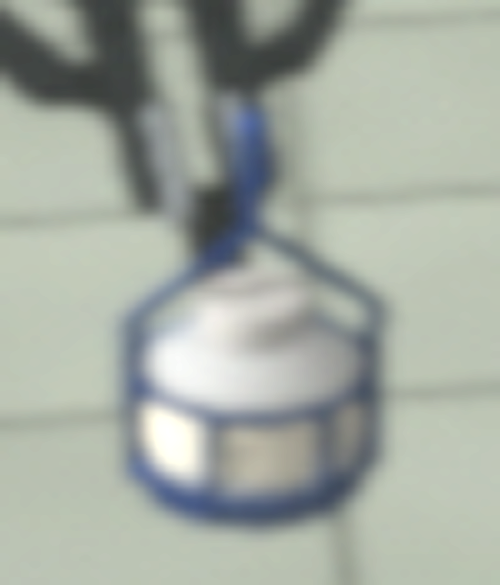

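```bash
python3 - <<'E'
from h import *
t=load('top','t15');s=load('scene','s15');T=(t[2],t[3]);S=(s[2],s[3])
print('foot c',tri(T,(322.2,173.2),S,(330.3,274.5)))
print('foot c top plane .202',onplane(*T,322.2,173.2,.202).round(4))
# scene bottom wire centre z at x=.62
for u,v in ((330.5,280.0),(330.3,268.0)):
    o,d=ray(*S,u,v);k=(.622-o[0])/d[0];print((o+d*k).round(4))
# grips: top px (290+281/9,140+325/8.5) near grip top
print('near grip',onplane(*T,290+281/9,140+328/8.5,.253).round(4))
print('foot grip tri: near',tri(T,(290+281/9,140+328/8.5),S,(310+175/9,205+310/7)))
# carrier hook arch top in scene: crop21 (255,100) ->
print('arch top tri',tri(T,(412.3,208.3),S,(200+252/10,235+98/7.8)))
E
```

```text
foot c (array([0.6244, 0.0037, 0.201 ]), np.float64(0.0031))
foot c top plane .202 [0.6238 0.0022 0.202 ]
[0.622  0.0068 0.1837]
[0.622  0.0052 0.2169]
near grip [0.5985 0.0045 0.253 ]
foot grip tri: near (array([0.5992, 0.0056, 0.2512]), np.float64(0.0022))
arch top tri (array([ 0.5296, -0.2185,  0.2319]), np.float64(0.0002))
```

```bash
python3 d.py 0.49 -0.02 0.122;python3 d.py 0.511 -0.0155 0.1205
```

```text
cm [-2.98 20.6   5.65]
cm [-4.4  20.72  7.27]
```

```bash
python3 -m crank '-0.2 1.5 0.3 0;-0.5 4 0.9 0;-0.9 6.5 1.6 0;-1.3 9 2.4 0;-1.7 11.5 3.1 0;-2.1 14 3.8 0;-2.5 16.5 4.6 0;-2.8 18.5 5.2 0;-3 20 5.6 0;-3 20.6 5.65 0' >/dev/null; python3 -m crank '-0.7 0.1 0.8 0;-1.4 0.1 1.6 0;-1.4 0.1 1.6 0;-1.4 0.1 1.6 0'>/dev/null; python3 s.py; python3 -c "
from h import *
t=grab('top','t16')[0];s=grab('scene','s16')[0];grab('wrist','w16')
cv2.imwrite('pics/c22.png',cv2.resize(t[140:230,280:370],None,fx=6.6,fy=6.6,interpolation=cv2.INTER_CUBIC))
cv2.imwrite('pics/c23.png',cv2.convertScaleAbs(cv2.resize(s[220:320,290:360],None,fx=7,fy=6,interpolation=cv2.INTER_CUBIC),alpha=1.7))"
```

```text
28.0 [-0.408  0.168 -1.245 -0.544  0.384 -0.423] [ 0.5117 -0.0165  0.121 ] x [-0.699 -0.112 -0.706] y [-0.155  0.988 -0.004] z [ 0.698  0.107 -0.708] f [ 0.04 -0.06 -2.49] 0.0094
```

View pics/c22.png

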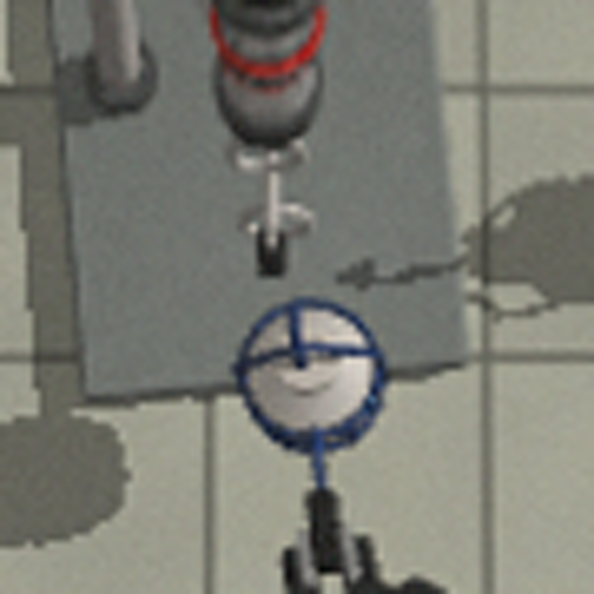

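View pics/c23.png

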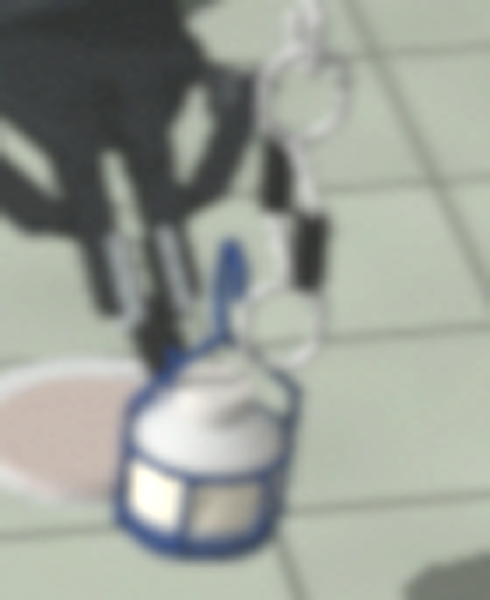

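View pics/w16.png

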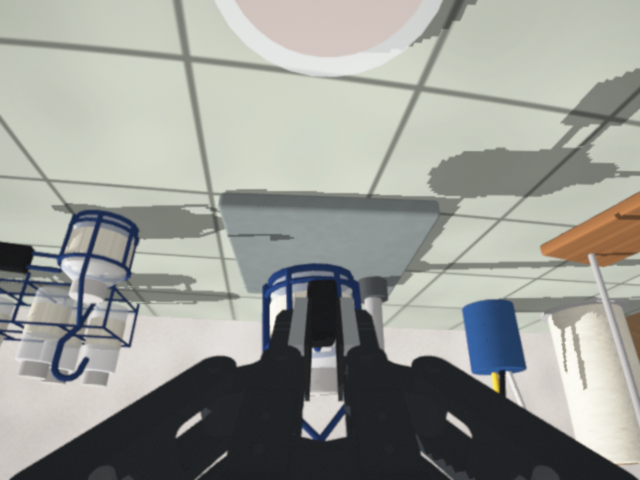

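```bash
python3 - <<'E'
from h import *
t=load('top','t16');s=load('scene','s16');T=(t[2],t[3]);S=(s[2],s[3])
p,e=tri(T,(280+297/6.6,140+334/6.6),S,(290+233/7,220+241/6));print('arch top',p,e, p-read_state()['eef_pos'])
print(tri(T,(280+277/6.6,140+217/6.6),S,(290+283/7,220+322/6)))
for z in (.21,.20): print(onplane(*T,280+297/6.6,140+334/6.6,z).round(4),onplane(*T,280+277/6.6,140+217/6.6,z).round(4))
E
python3 favg.py 4
```

```text
arch top [ 0.5782 -0.0033  0.2083] 0.0031 [0.06747068 0.0129484  0.08753357]
(array([0.6246, 0.0041, 0.2034]), np.float64(0.0027))
[ 0.5776 -0.0048  0.21  ] [0.6228 0.0028 0.21  ]
[ 0.5796 -0.0049  0.2   ] [0.6251 0.0028 0.2   ]
F [ 0.181 -0.05  -2.629] se [0.23  0.136 0.201]
cent 169.25
28.35 [ 0.5109 -0.0161  0.121 ]
```

```bash
python3 dd.py .028 .0046 .002;python3 dd.py .0455 .0075 .002
```

```text
cm [-2.15  0.02  1.86] cur [ 0.5109 -0.0161  0.121 ]
cm [-3.41  0.04  3.11] cur [ 0.5109 -0.0161  0.121 ]
```

```bash
python3 -m crank '-0.5 0 0.4 0;-1.1 0 0.9 0;-1.6 0 1.4 0;-2.15 0 1.85 0;-2.15 0 1.85 0;-2.15 0 1.85 0' >/dev/null; python3 s.py; python3 -c "
from h import *
t=grab('top','t17')[0];s=grab('scene','s17')[0]
cv2.imwrite('pics/c24.png',cv2.resize(t[140:230,280:370],None,fx=6.6,fy=6.6,interpolation=cv2.INTER_CUBIC))
cv2.imwrite('pics/c25.png',cv2.convertScaleAbs(cv2.resize(s[230:310,300:360],None,fx=9,fy=7.4,interpolation=cv2.INTER_CUBIC),alpha=1.7))"
```

```text
28.95 [-0.36   0.198 -1.187 -0.53   0.353 -0.385] [ 0.539  -0.0112  0.1229] x [-0.699 -0.113 -0.706] y [-0.156  0.988 -0.004] z [ 0.698  0.107 -0.708] f [ 0.48  0.31 -3.43] 0.0095
```

View pics/c24.png

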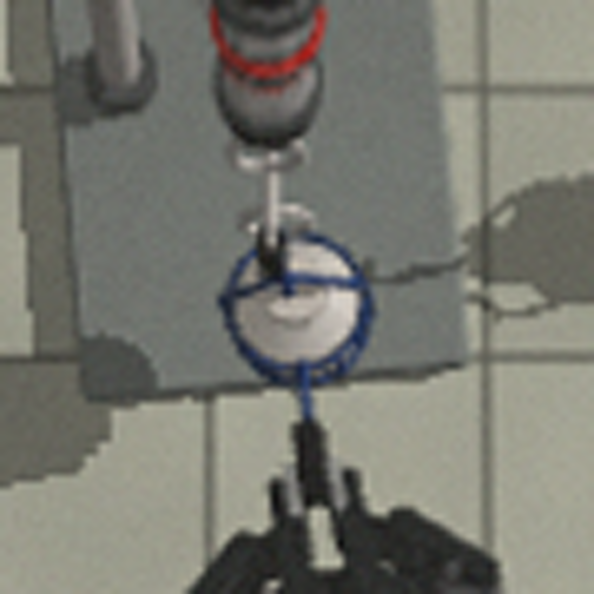

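View pics/c25.png

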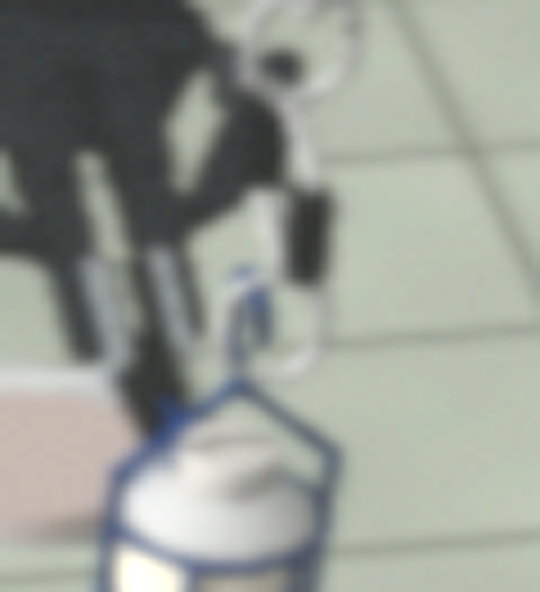

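```bash
python3 dd.py .0175 .0027 .0015
```

```text
cm [-1.36 -0.01  1.14] cur [ 0.5385 -0.0113  0.1227]
```

```bash
python3 -m crank '-0.3 0 0.2 0;-0.6 0 0.45 0;-0.9 0 0.7 0;-1.15 0 0.95 0;-1.35 0 1.15 0;-1.35 0 1.15 0;-1.35 0 1.15 0' >/dev/null; python3 s.py; python3 -c "
from h import *
t=grab('top','t18')[0];s=grab('scene','s18')[0]
cv2.imwrite('pics/c26.png',cv2.resize(t[140:230,280:370],None,fx=6.6,fy=6.6,interpolation=cv2.INTER_CUBIC))
cv2.imwrite('pics/c27.png',cv2.convertScaleAbs(cv2.resize(s[230:310,300:360],None,fx=9,fy=7.4,interpolation=cv2.INTER_CUBIC),alpha=1.7))"
```

```text
29.75 [-0.334  0.217 -1.149 -0.517  0.336 -0.364] [ 0.5564 -0.0087  0.1243] x [-0.699 -0.113 -0.706] y [-0.155  0.988 -0.004] z [ 0.698  0.107 -0.708] f [-0.37  0.39 -1.85] 0.0096
```

View pics/c26.png

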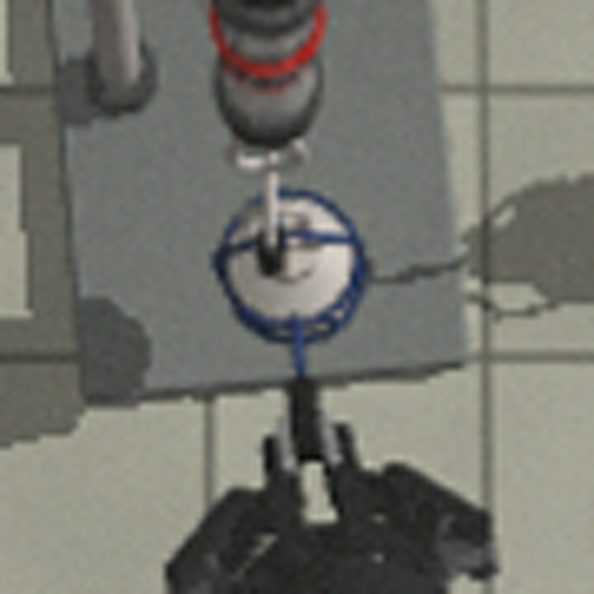

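View pics/c27.png

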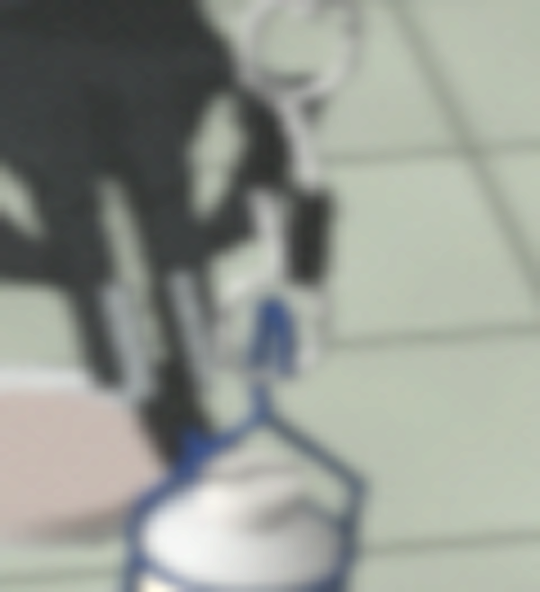

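```bash
python3 favg.py 8; python3 -m crank '0.2 0 0.2 0;0.4 0 0.4 0;0.6 0 0.6 0;0.8 0 0.8 0;0.9 0 0.9 0;1 0 1 0;1.1 0 1.1 0;1.2 0 1.2 0;1.2 0 1.2 0' >/dev/null; python3 favg.py 3
```

```text
F [-0.248 -0.215 -2.586] se [0.087 0.173 0.146]
cent 169.256
30.25 [ 0.5564 -0.0088  0.1245]
F [ 0.572 -0.151 -2.425] se [0.117 0.102 0.108]
cent 169.247
31.3 [ 0.5565 -0.0089  0.1075]
```

```bash
python3 -m crank '0.07 0 0.07 0;0.14 0 0.14 0;0.21 0 0.21 0;0.28 0 0.28 0;0.35 0 0.35 0;0.35 0 0.35 0' >/dev/null; python3 favg.py 3; python3 -m crank '0.07 0 0.07 0;0.14 0 0.14 0;0.21 0 0.21 0;0.28 0 0.28 0;0.28 0 0.28 0' >/dev/null; python3 favg.py 3; python3 -c "
from h import *
s=grab('scene','s19')[0]
cv2.imwrite('pics/c28.png',cv2.convertScaleAbs(cv2.resize(s[230:310,300:360],None,fx=9,fy=7.4,interpolation=cv2.INTER_CUBIC),alpha=1.7))"
```

```text
F [ 0.383  0.396 -2.35 ] se [0.434 0.264 0.204]
cent 169.252
32.05 [ 0.5564 -0.0088  0.1025]
F [ 0.004 -0.081 -2.235] se [0.102 0.035 0.338]
cent 170.385
32.7 [ 0.5565 -0.0089  0.0986]
```

View pics/c28.png

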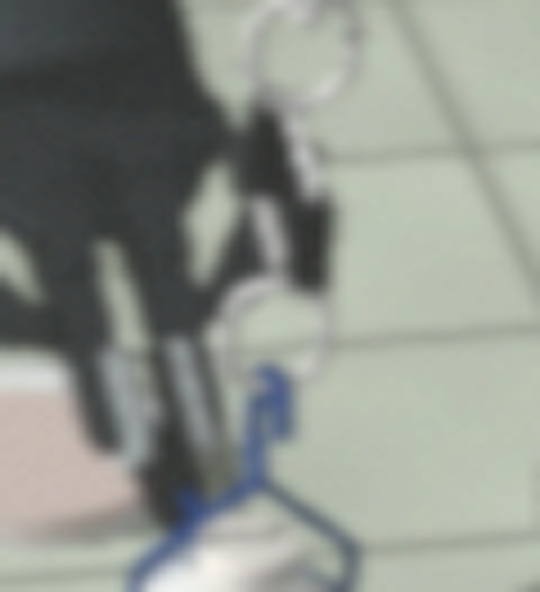

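```bash
python3 -m crank '0.07 0 0.07 0;0.14 0 0.14 0;0.21 0 0.21 0;0.28 0 0.28 0;0.35 0 0.35 0;0.42 0 0.42 0;0.49 0 0.49 0;0.56 0 0.56 0;0.56 0 0.56 0' >/dev/null; python3 favg.py 12
```

```text
F [ 0.2    0.21  -0.758] se [0.154 0.146 0.146]
cent 173.451
34.25 [ 0.5565 -0.0089  0.0907]
```

```bash
sed -i 's/155:176/155:180/; s/155,176/155,180/' favg.py; python3 -m crank '0.07 0 0.07 0;0.14 0 0.14 0;0.21 0 0.21 0;0.25 0 0.25 0;0.28 0 0.28 0;0.28 0 0.28 0' >/dev/null; python3 favg.py 30
```

```text
F [-0.041  0.093 -0.257] se [0.067 0.087 0.089]
cent 175.207
36.35 [ 0.5564 -0.0089  0.0867]
```

```bash
python3 -m crank '0.05 0 0.05 0;0.1 0 0.1 0;0.14 0 0.14 0;0.14 0 0.14 0' >/dev/null; python3 favg.py 40;  python3 -c "
from h import *
t=grab('top','t20')[0];s=grab('scene','s20')[0]
cv2.imwrite('pics/c29.png',cv2.resize(t[140:230,280:370],None,fx=6.6,fy=6.6,interpolation=cv2.INTER_CUBIC))
cv2.imwrite('pics/c30.png',cv2.convertScaleAbs(cv2.resize(s[210:350,280:380],None,fx=5.5,fy=4.2,interpolation=cv2.INTER_CUBIC),alpha=1.7))"
```

```text
F [ 0.02  -0.022  0.047] se [0.069 0.089 0.077]
cent 175.947
38.75 [ 0.5564 -0.0089  0.0847]
```

View pics/c30.png

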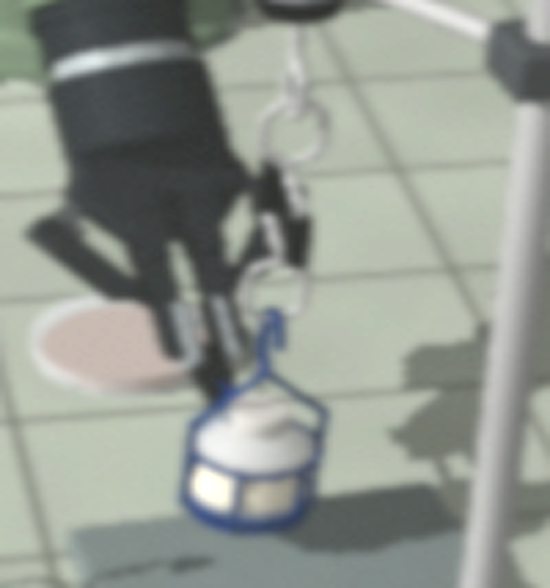

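View pics/c29.png

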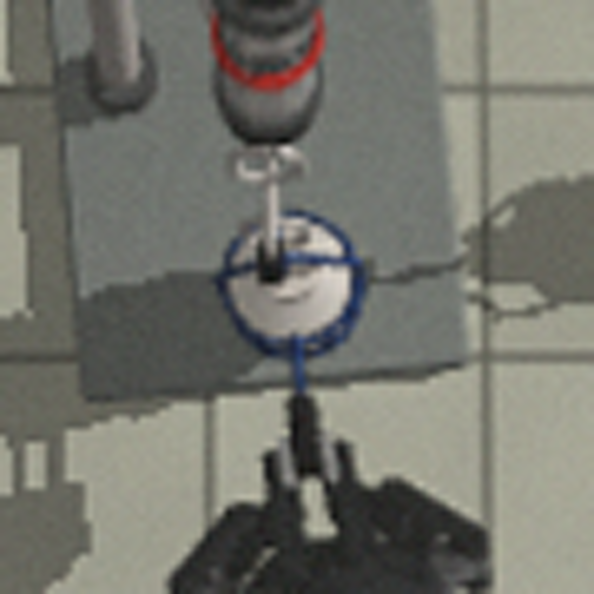

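```bash
python3 -m crank '0.03 0 0.03 0;0.03 0 0.03 0;0.03 0 0.03 0' >/dev/null; python3 -m crank '0 0 0 0;0 0 0 0;0 0 0 0' 0.3; python3 favg.py 4; python3 favg.py 4; python3 -c "
from h import *
grab('wrist','w21')
s=grab('scene','s21')[0]
cv2.imwrite('pics/c31.png',cv2.convertScaleAbs(cv2.resize(s[210:350,280:380],None,fx=5.5,fy=4.2,interpolation=cv2.INTER_CUBIC),alpha=1.7))"
```

```text
clock: 39.45
eef_pos: [0.5564, -0.0089, 0.0843]
tool_rot: [-0.186, 2.352, 0.071]
ft_force: [-0.0, 0.0, -0.5]
finger_gap: 0.0258
F [-0.307 -0.111 -0.306] se [0.149 0.307 0.178]
cent 175.514
39.65 [ 0.5564 -0.0089  0.0843]
F [ 0.367  0.05  -0.082] se [0.266 0.117 0.192]
cent 175.507
39.85 [ 0.5564 -0.0089  0.0843]
```

View pics/c31.png

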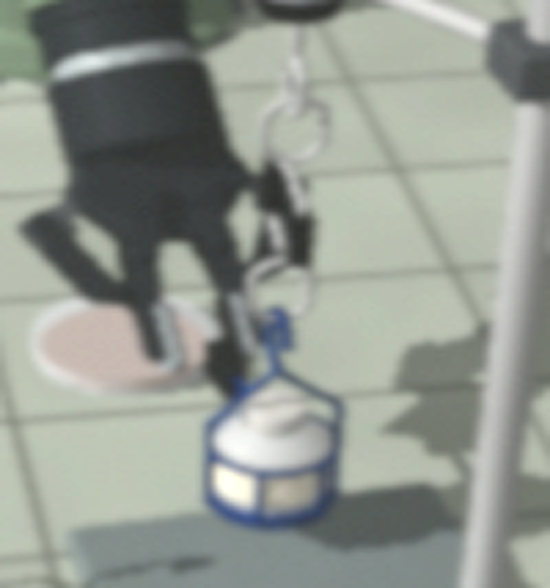

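View pics/w21.png

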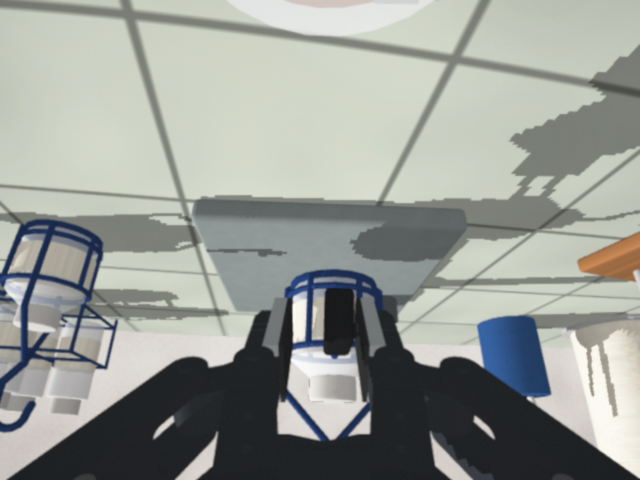

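```bash
python3 -m crank '0 0 0 0;0 0 0 0;0 0 0 0' 0.55; python3 favg.py 6;  python3 -c "
from h import *
grab('wrist','w22')"
```

```text
clock: 40.25
eef_pos: [0.5564, -0.0089, 0.0843]
tool_rot: [-0.185, 2.352, 0.071]
ft_force: [0.4, -0.0, -0.6]
finger_gap: 0.0471
F [ 0.392  0.027 -0.127] se [0.08  0.082 0.109]
cent 175.461
40.55 [ 0.5564 -0.0089  0.0843]
```

View pics/w22.png

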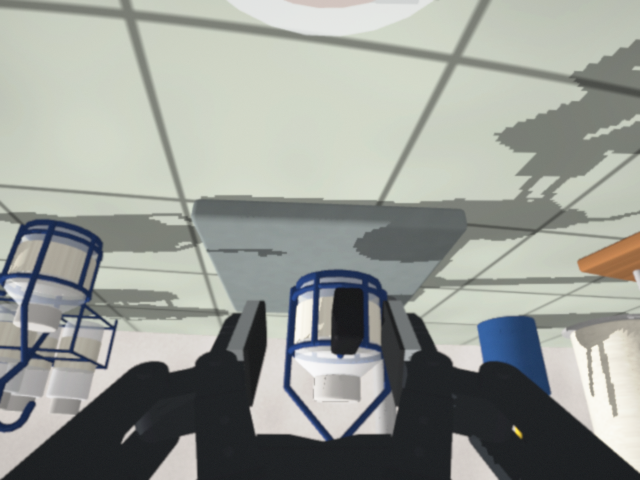

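```bash
python3 -m crank '0 0.4 -0.5 0;0 0.5 -1.5 0;0 0.5 -3 0;0 0.5 -5 0;0 0.5 -7.5 0;0 0.5 -10 0;0 0.5 -13 0;0 0.5 -13 0' >/dev/null; python3 s.py; python3 favg.py 4; python3 -c "
from h import *
t=grab('top','t23')[0];s=grab('scene','s23')[0];grab('wrist','w23')
cv2.imwrite('pics/c32.png',cv2.resize(t[130:230,270:370],None,fx=5.9,fy=5.9,interpolation=cv2.INTER_CUBIC))
cv2.imwrite('pics/c33.png',cv2.convertScaleAbs(cv2.resize(s[140:350,270:390],None,fx=4.5,fy=2.8,interpolation=cv2.INTER_CUBIC),alpha=1.5))"
```

```text
41.4 [-0.49  -0.135 -1.247 -0.219  0.436 -0.491] [ 0.4639 -0.0179  0.1789] x [-0.697 -0.113 -0.708] y [-0.154  0.988 -0.006] z [ 0.701  0.105 -0.706] f [ 0.86 -0.34 -0.67] 0.0469
F [ 0.28  -0.568 -0.38 ] se [0.348 0.14  0.151]
cent 175.428
41.6 [ 0.4652 -0.0179  0.176 ]
```

View pics/c33.png

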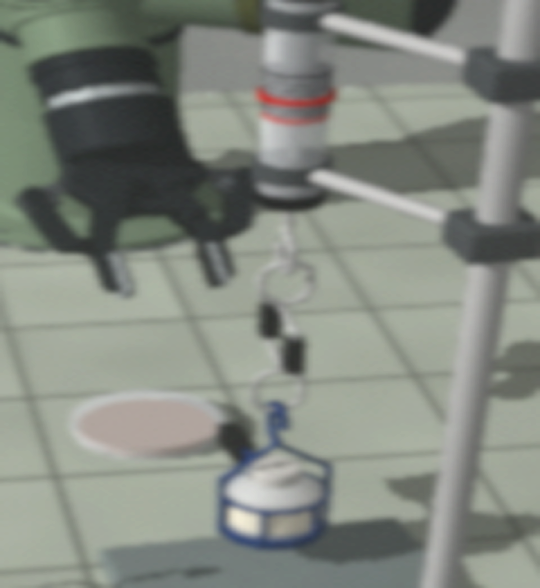

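View pics/w23.png

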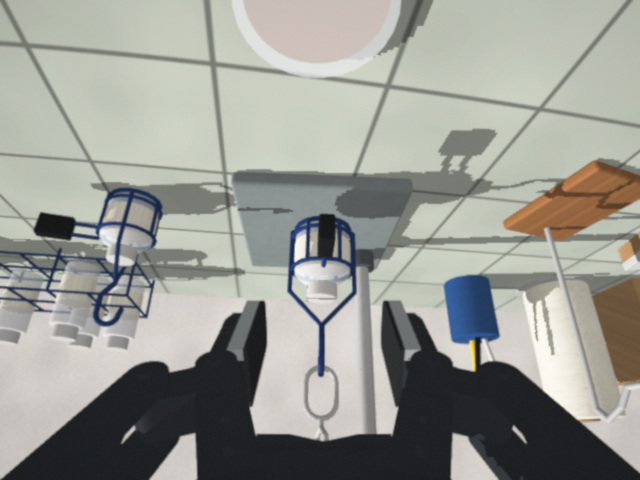

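View pics/t23.png

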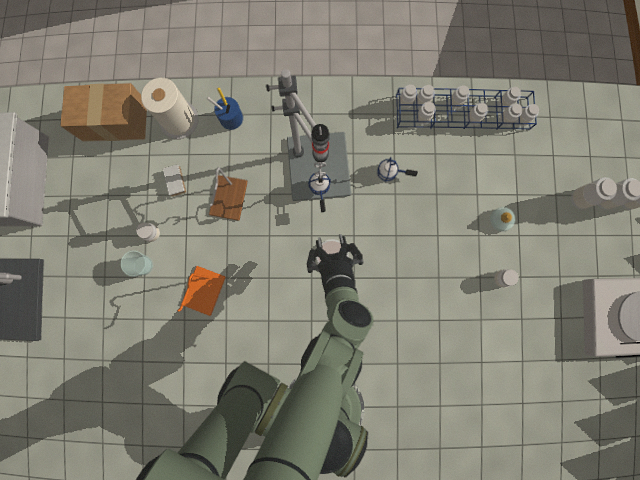

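```bash
python3 -m crank '0 0 0 0;0 0 0 0;0 0 0 0;0 0 0 0;0 0 0 0;0 0 0 0;0 0 0 0;0 0 0 0;0 0 0 0;0 0 0 0' >/dev/null; python3 -m crank '0 0 0 0;0 0 0 0;0 0 0 0;0 0 0 0;0 0 0 0;0 0 0 0;0 0 0 0;0 0 0 0;0 0 0 0;0 0 0 0' >/dev/null; python3 - <<'E'
from h import *
F=[]
for i in range(12):
    im,_=grab_frame('wrist')
    b,g,r=[im[...,k].astype(float) for k in range(3)]
    # handle dark blob on carrier
    m=(im.max(2)<40).astype(np.uint8);m[:200]=0;m[265:]=0;m[:,280:290]=0;m[:,:300]=0;m[:,350:]=0
    y,x=np.nonzero(m);
    mb=((b-r>50)).astype(np.uint8);mb[:200]=0;mb[330:]=0;mb[:,:280]=0;mb[:,365:]=0
    y2,x2=np.nonzero(mb);F.append((round(x.mean(),2),round(y.mean(),2),round(x2.mean(),2),round(y2.mean(),2)))
print(*F,sep='\n');print(read_state()['clock'])
E
```

```text
(np.float64(323.58), np.float64(232.3), np.float64(305.51), np.float64(254.21))
(np.float64(323.33), np.float64(232.16), np.float64(305.04), np.float64(254.45))
(np.float64(323.31), np.float64(232.14), np.float64(304.49), np.float64(255.21))
(np.float64(323.46), np.float64(232.21), np.float64(304.97), np.float64(254.62))
(np.float64(324.06), np.float64(232.1), np.float64(305.32), np.float64(255.49))
(np.float64(324.53), np.float64(232.32), np.float64(306.59), np.float64(255.08))
(np.float64(325.1), np.float64(232.58), np.float64(306.84), np.float64(255.02))
(np.float64(325.82), np.float64(232.65), np.float64(308.98), np.float64(254.69))
(np.float64(326.59), np.float64(232.53), np.float64(309.87), np.float64(255.22))
(np.float64(327.02), np.float64(232.83), np.float64(311.56), np.float64(255.93))
(np.float64(327.4), np.float64(232.85), np.float64(312.2), np.float64(256.1))
(np.float64(327.47), np.float64(232.92), np.float64(311.99), np.float64(257.05))
44.35
```

```bash
python3 -m crank '0 0 -0.5 0;0 0 -1 0;0 0 -1.5 0;0 0 -2 0;0 0 -2 0;0 0 -2 0;0 0 -2 0;0 0 -2 0;0 0 -2 0;0 0 -2 0' >/dev/null; for i in 1 2 3 4 5 6; do python3 -m crank '0 0 0 0;0 0 0 0;0 0 0 0;0 0 0 0;0 0 0 0;0 0 0 0;0 0 0 0;0 0 0 0;0 0 0 0;0 0 0 0' >/dev/null; done; python3 - <<'E'
from h import *
F=[]
for i in range(20):
    im,_=grab_frame('wrist')
    m=(im.max(2)<40).astype(np.uint8);m[:190]=0;m[265:]=0;m[:,:300]=0;m[:,350:]=0
    y,x=np.nonzero(m);F.append((x.mean(),y.mean()))
print(np.round(np.array(F)[:,0],1),np.round(np.array(F)[:,1],1));print(read_state()['clock'])
im=grab('scene','s24')[0];grab('wrist','w24')
cv2.imwrite('pics/c34.png',cv2.convertScaleAbs(cv2.resize(im[140:350,270:390],None,fx=4.5,fy=2.8,interpolation=cv2.INTER_CUBIC),alpha=1.5))
E
python3 favg.py 2
```

```text
[325.3 325.2 325.3 325.3 325.3 325.3 325.2 325.2 325.3 325.3 325.3 325.2
 325.3 325.3 325.3 325.3 325.3 325.3 325.2 325.3] [225.4 225.3 225.3 225.3 225.3 225.3 225.4 225.4 225.3 225.3 225.4 225.3
 225.3 225.3 225.3 225.4 225.3 225.3 225.3 225.3]
52.35
F [ 0.358 -0.259 -0.095] se [0.339 0.012 0.022]
cent 175.438
52.55 [ 0.4509 -0.02    0.1905]
```

View pics/c34.png

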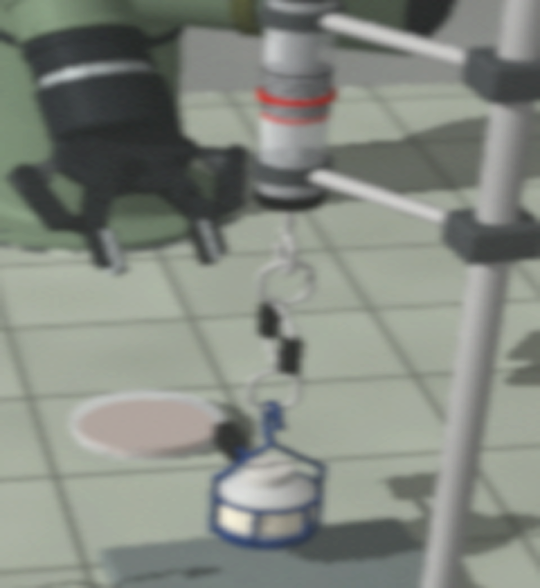

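The load hangs completely still now: ring at crop (295,97), above the end mark at (295,118), with the carrier upright below the stirrup. Handing in.

```bash
python3 -c "
from plant import *
print(hand_in()); print(read_state()['clock'])"
```

```text
the job is handed in; nothing more can be done
None
the job is handed in; nothing more can be done
```

I hung the stirrup on the balance's hook, then the blue carrier nearest the base in its foot link. I let go of each one only once the balance carried it, and handed the job in at about 52.5 s; no verdict was given.

**Last checks:**
- **Motion:** the carrier's handle held still to about 0.1 px over 20 frames, after an early swing that died out.
- **Hang:** the carrier is upright below the stirrup and clear of the base plate. The pointer sits above the red end mark, at roughly 19–20 mm. The gripper is more than 10 cm away, and the bystanders in view in the last overhead picture had not visibly moved.
- **At release:** the pointer moved about 0.3–0.5 mm for the stirrup and about 1 mm for the carrier. I could not measure its speed; from those sizes I put it below 50 mm/s.

**Disagreements:**
- **Load estimates:** the arm's descent pointed to about 3.4 N for the carrier, while the force sensor and the pointer gave about 2.8–3.0 N. I put this down to some give in the grip and relied on the force and pointer readings.
- **Tool tilt:** moves can't tilt the tool directly, so I tilted it about 45° by commanding poses past joint 4's limit. The joint read up to 2.104 rad against its stated, rounded 2.1. No error was reported, but I could not confirm it stayed within range.

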